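Change over, latch and start the paint shaker

ROBOT

A 6-joint arm with a two-finger parallel gripper is mounted at the origin on the work surface. World frame = base frame: x ahead of the robot, y to its left, z up, the work surface at z = 0. Lengths are in m, angles in degrees, forces in N, time in s.
With the tool pointing down it reaches from about 0.4 to 0.825 m from the base axis. Payload 7 kg.
Tool frame: the origin (TCP) lies at the very end of the fingers, on their centre line; the grasp point (between the pads) lies 19 mm behind it (grasp_offset is the x of the grasp point in the tool frame, in m); x points along the fingers, y is the direction in which the jaws open and shut, and the axes are right-handed (so a half turn about x gives the same grasp; the last joint's range is limited). The gripper opens to 88 mm and grips with 3 to 60 N. Pads are 19 mm wide; open, the fingers measure 130 mm over their backs; the gripper's body (78 mm by 193 mm) begins 47 mm behind the grasp point.
Start: joints at [-59.868, 20.546, 0.682, 0, -70.136, -16.507], TCP at [0.159, -0.656, 0.227] pointing down, gripper open.
Joint ranges: [-176.03, 176.03], [-82.01, 121.73], [-58.28, 71.71], [-173.87, 95.51], [-174.79, -0.11], [-173.66, 173.66]. Speed limits (degrees/s): [136.94, 136.94, 172.46, 180, 180, 180].

INTERFACE

Orientations are given as [roll, pitch, yaw] about the fixed x, y, z axes, in that order (R = Rz(yaw) Ry(pitch) Rx(roll)).
In Python, from plant import get_obs, snapshot, close_job, grasp_offset gives the robot as it stands.
- The arm moves only by the tool carry_out, never from a script. Its argument "series" is a list that holds one entry, the list of rows, each a list of 6 numbers: the shift along the tool's x, y, z in mm, then the turn, a rotation vector about the tool's x, y, z in degrees. A call has 1 to 10 rows; each row is the pose to reach, as a shift and turn from the pose commanded when the call began, along the tool's axes at that moment; what a row does not reach only later rows make up. A row lasts 1/8 s, in which the tool goes at most 62.5 mm and 10.7 degrees, less where a joint would pass 70% of its speed; a pose out of reach is approached as far as the arm can. A call with a gripper value outside its range is refused whole. "hand" is the gripper's target within -1 to 1 (shut at 1, half-way at 0, fully open at -1), set as the call begins (left out, the last holds). The fingers move at their own pace and stop on an object; the grip force is fixed at half the most. Time passes only in rows, so rows that repeat a pose let the fingers close. It gives the time, the measured TCP pose, the force and the opening at its end, in the units of the state.
- get_obs(): the state, without advancing time (a new reading comes with each control period).
- snapshot(name): name is "scene" or "top" or "wrist"; returns a dict with "color" (384x512x3 uint8, red, green, blue), "fx", "fy", "cx", "cy" (pixels), "eye" and "attitude" of the camera in the world. Camera axes: x right, y down, z forward; pixel columns grow to the right and rows downward; lengths in m; the calibration is good to about 2 mm. A picture is of the moment at which its call begins. There is no depth.
- close_job(): hands the job in, once; it reports no verdict.
The state is a dict: "clock": time; "joint_pos": joint angles; "qvel": joint speeds; "tau": joint torques, N m; "tool_pos": TCP position; "orientation": TCP orientation; "force": force on the tool from outside, world axes, zero at the start; "moment": the same for the moment, N m; "opening": finger opening in m.
Only numpy, scipy, OpenCV 4.12 (cv2) and the standard library are available. Lean on these libraries where they do the work, as an engineer would, in place of code of your own. Each camera call takes 0.05 s, during which the arm holds its last target.

TASK

Change the batch in the paint shaker: stand the finished white-lidded pots from its cradle in the black out-tray, and load every blue-lidded pot from the bench into the cradle, upright, one to a bay (any bays), leaving everything else on the bench in its place. Then swing the red keeper bar shut across the pots until it snaps home in its catch. Only then press the sunk green start button right down, gently, with the tip of the orange-handled pressing stick from the wooden stand; finally put the stick back upright in its stand, all the way in, and let go.

Things in the scene. Friction and masses are not known exactly. Their poses are not given: they have to be found in the camera images.
- pot1: squat sample pot with a bright blue lid, still to be shaken, on the bench at the start: upright cylinder 62 mm across and 62 mm tall with straight sides (lid 20 mm tall, same width), about 200 g; origin at the centre of its underside, z up its axis. Sometimes absent (None from the start)
- pot2: squat sample pot with a bright blue lid, still to be shaken, on the bench at the start: upright cylinder 62 mm across and 62 mm tall with straight sides (lid 20 mm tall, same width), about 200 g; origin at the centre of its underside, z up its axis. Sometimes absent (None from the start)
- pot3: squat sample pot with a bright blue lid, still to be shaken, on the bench at the start: upright cylinder 62 mm across and 62 mm tall with straight sides (lid 20 mm tall, same width), about 200 g; origin at the centre of its underside, z up its axis. Sometimes absent (None from the start)
- pot4: squat sample pot with a bright blue lid, still to be shaken, on the bench at the start: upright cylinder 62 mm across and 62 mm tall with straight sides (lid 20 mm tall, same width), about 200 g; origin at the centre of its underside, z up its axis. Sometimes absent (None from the start)
- done1: squat sample pot with a white lid, already shaken, in a bay of the cradle at the start: upright cylinder 62 mm across and 62 mm tall with straight sides (lid 20 mm tall, same width), about 200 g; origin at the centre of its underside, z up its axis. Sometimes absent (None from the start)
- done2: squat sample pot with a white lid, already shaken, in a bay of the cradle at the start: upright cylinder 62 mm across and 62 mm tall with straight sides (lid 20 mm tall, same width), about 200 g; origin at the centre of its underside, z up its axis. Sometimes absent (None from the start)
- done3: squat sample pot with a white lid, already shaken, in a bay of the cradle at the start: upright cylinder 62 mm across and 62 mm tall with straight sides (lid 20 mm tall, same width), about 200 g; origin at the centre of its underside, z up its axis. Sometimes absent (None from the start)
- shaker: bench orbital paint shaker, fixed, 220 mm deep (x), 470 mm wide (y), front to its -x; origin at its underside. A row of four bays along its y on a deck 95 mm above the bench; 35 mm behind the back rail a motor housing 125 mm tall; at the -y end a grey console 110 mm tall with the start button. The cradle is open in front (-x), where the bar closes it; its rails stand 20 mm above the deck
- bay1 (a point): centre of the floor (on the deck, 95 mm above the bench) of the bay next to the console; axes as the shaker's. bay2 and bay3 follow at a pitch of 76 mm along +y, then bay4. A bay is 72 mm wide along y between ribs 4 mm thick and 10 mm high; along x a centred pot has 4 mm of play to the back rail (+x) and 5 mm to the shut bar (-x)
- bay4 (a point): centre of the floor of the bay next to the bar's hinge, 228 mm from bay1; axes as the shaker's
- bar (a joint): keeper bar's angle in rad: 0 = shut along the front of the row; grows to 0.9 as its free end swings out to the shaker's -x. It stays where it is left (light friction); over the last 0.06 rad its nose rides over a sprung ball (about 5 N at the nose, stiffest at 0.03 to 0.05), then snaps home against a stop at 0 and is held there
- bar_hinge (a point): on the bar's vertical hinge axis at the bar's mid height, 108 mm above the bench, axes as the shaker's; shut, the bar runs from here 322 mm along the shaker's -y. Red flat bar 8 mm thick, 14 mm tall (101 to 115 mm above the bench), steel nose 12 mm across at its free end; the hinge post is 20 mm across and reaches 120 mm
- bar_grip (a point): on the bar's black upright grip post (18 mm across, 36 mm in front of the bar's mid-line, 290 mm from the hinge, top 168 mm above the bench); this point is 148 mm above the bench; axes turn with the bar: y along it to the hinge, -x out of its front. Pinch or push the post, or push the bar's front face
- start (a joint): start button's travel in m: 0 = up, 0.006 = right down against a slightly soft stop; a spring pushes back with 1.5 N at first and 5 N right down; it springs up again when let go
- button_well (a point): centre of the mouth of the start button's well (green ring 33 mm across) in the level top of the console, 110 mm above the bench, axes as the shaker's. The well is 21 mm across; the green button's top (17 mm across) lies 8 mm below the mouth and goes down 6 mm more; only the stick's tip fits in
- stick: pressing stick, 140 mm long, 60 g, upright in the stand: steel shaft 9 mm across, 60 mm long; above it a black collar 34 mm across, 5 mm thick; then an orange handle 20 x 20 mm square, 75 mm long. Origin at the tip (lower end), z up along it, x and y square to the handle's faces; grip it about 105 mm above the tip. Home in the stand its tip is 5 mm above the bench
- stand_hole (a point): centre of the mouth of the hole in the stick's wooden stand (fixed block 80 x 80 mm, 65 mm tall), 65 mm above the bench: 21 mm across, 62 mm deep, 3 mm chamfer; the stick's collar rests on the stand's top when it is home
- tray_floor (a point): centre of the floor, 4 mm above the bench, of the black out-tray (fixed, 170 mm along its x by 90 mm, walls 4 mm thick, 14 mm high): room for two pots side by side along x, 40 mm either way from this point
- sponge: yellow sponge 75 x 115 x 45 mm, leave alone; origin under its centre
- sprayer: white spray bottle with a lime trigger, 84 mm across, 240 mm tall, leave alone; origin under its centre
- brush: paint brush lying down, about 220 mm long along its x, 52 mm wide, 25 mm tall, leave alone; origin near its middle, at bench height
- scraper: blue-handled scraper lying down, 185 mm long along its x, 70 mm wide, 20 mm tall, leave alone; origin near its middle
- tin: paint tin 100 mm across, 115 mm tall, leave alone; origin under its centre
Things that resemble listed ones, but are neither listed nor needed, are in the scene too. Of the things that look like the part that bears tray_floor, take the one that is farthest to the robot's right at the start.

How it is judged (in metres and radians):
On the way, in this order (a step that is already met when the one before it is completed fails the run):
1. every blue-lidded pot stands upright in a bay of the cradle and every white-lidded pot in the out-tray (angle between each of pot1, pot2, pot3, pot4, done1, done2, done3's own z axis and vertical below 0.1 rad and x of pot1 in the frame of bay1 between -0.025 and 0.012 m and y of pot1 in the frame of bay1 between -0.015 and 0.243 m and z of pot1 in the frame of bay1 between -0.005 and 0.005 m and x of pot2 in the frame of bay1 between -0.025 and 0.012 m and y of pot2 in the frame of bay1 between -0.015 and 0.243 m and z of pot2 in the frame of bay1 between -0.005 and 0.005 m and x of pot3 in the frame of bay1 between -0.025 and 0.012 m and y of pot3 in the frame of bay1 between -0.015 and 0.243 m and z of pot3 in the frame of bay1 between -0.005 and 0.005 m and x of pot4 in the frame of bay1 between -0.025 and 0.012 m and y of pot4 in the frame of bay1 between -0.015 and 0.243 m and z of pot4 in the frame of bay1 between -0.005 and 0.005 m and x of done1 in the frame of tray_floor between -0.055 and 0.055 m and y of done1 in the frame of tray_floor between -0.018 and 0.018 m and z of done1 in the frame of tray_floor between -0.005 and 0.005 m and x of done2 in the frame of tray_floor between -0.055 and 0.055 m and y of done2 in the frame of tray_floor between -0.018 and 0.018 m and z of done2 in the frame of tray_floor between -0.005 and 0.005 m and x of done3 in the frame of tray_floor between -0.055 and 0.055 m and y of done3 in the frame of tray_floor between -0.018 and 0.018 m and z of done3 in the frame of tray_floor between -0.005 and 0.005 m), for 0.2 s.
2. the keeper bar is shut home in its catch with all the pots in their places (all of step 1 and value of joint bar below 0.015 rad), for 0.2 s.
3. the start button is pressed right down by the stick, with the bar shut (value of joint bar below 0.015 rad and value of joint start above 0.0045 m and contact force between stick and start above 1 N), for 0.1 s.
At the end, for the whole second after the job is handed in: blue-lidded pots upright (0.1 rad) at rest on the bay floors (12 mm from the row's centre line), white ones so on the out-tray's floor; bar shut within 0.015 rad; button up (under 1 mm); stick at rest in its stand, upright (0.1 rad), collar within 5 mm of the stand's top (angle between each of pot1, pot2, pot3, pot4, done1, done2, done3, stick's own z axis and vertical below 0.1 rad and x of pot1 in the frame of bay1 between -0.012 and 0.012 m and y of pot1 in the frame of bay1 between -0.015 and 0.243 m and z of pot1 in the frame of bay1 between -0.005 and 0.005 m and x of pot2 in the frame of bay1 between -0.012 and 0.012 m and y of pot2 in the frame of bay1 between -0.015 and 0.243 m and z of pot2 in the frame of bay1 between -0.005 and 0.005 m and x of pot3 in the frame of bay1 between -0.012 and 0.012 m and y of pot3 in the frame of bay1 between -0.015 and 0.243 m and z of pot3 in the frame of bay1 between -0.005 and 0.005 m and x of pot4 in the frame of bay1 between -0.012 and 0.012 m and y of pot4 in the frame of bay1 between -0.015 and 0.243 m and z of pot4 in the frame of bay1 between -0.005 and 0.005 m and x of done1 in the frame of tray_floor between -0.055 and 0.055 m and y of done1 in the frame of tray_floor between -0.018 and 0.018 m and z of done1 in the frame of tray_floor between -0.005 and 0.005 m and x of done2 in the frame of tray_floor between -0.055 and 0.055 m and y of done2 in the frame of tray_floor between -0.018 and 0.018 m and z of done2 in the frame of tray_floor between -0.005 and 0.005 m and x of done3 in the frame of tray_floor between -0.055 and 0.055 m and y of done3 in the frame of tray_floor between -0.018 and 0.018 m and z of done3 in the frame of tray_floor between -0.005 and 0.005 m and linear speed of each of pot1, pot2, pot3, pot4, done1, done2, done3, stick below 0.02 m/s and value of joint bar below 0.015 rad and value of joint start below 0.001 m and z of stick in the frame of stand_hole below -0.055 m and horizontal distance between stick and stand_hole below 0.012 m); the robot touches nothing.
It fails at once if the start button is pressed while the keeper bar is not shut (value of joint start above 0.002 m and value of joint bar above 0.03 rad).
It fails at once if the stick is driven against the button with more than 40 N (contact force between stick and start above 40 N).
It fails at once if the sponge, spray bottle, brush, scraper or tin is moved more than 50 mm from its place (distance of any of sponge, sprayer, brush, scraper, tin from where it was at the start of the episode above 0.05 m).
Of done1, done2, done3 only 1 to 2 are there at a start; the rules pass over those that are not, and their reading is None.
Of pot1, pot2, pot3, pot4 only 3 to 4 are there at a start; the rules pass over those that are not, and their reading is None.
At some moment in a run one of pot1, pot2, pot3, pot4, done1, done2, done3 may be knocked a few centimetres aside while the robot is not near it.
It also fails if it takes over 210 s, if anything falls off the work surface, if the arm or the gripper's body presses on something with over 40 N, if the wrist force passes 120 N, or if a joint passes its speed limit or range.

## Working session

There is one attempt and no reset: what is moved stays moved. The work goes in short steps, Python scripts to look and compute and a tool call to move; the robot and the scene stay as the last step left them, time stands still between calls to the robot, and variables do not carry over. Pictures are saved under pics/ and viewed, and the job is handed in when it is done.

Besides the shell and the picture viewer there is one more tool, called after "Emit:" as a command line: name --argument value ..., lists and objects as JSON in quotes. carry_out: Moves the arm, as the interface text tells. Its arguments: {"type":"object","properties":{"series":{"type":"array","items":{"type":"array","items":{"type":"array","items":{"type":"number"}}}},"hand":{"type":"number"}},"required":["series"]}

```bash
ls; mkdir -p pics
cat > h.py <<'E'
import numpy as np, cv2
from plant import get_obs, snapshot, close_job, grasp_offset
from scipy.spatial.transform import Rotation as R
def snap(n,f):
    s=snapshot(n); cv2.imwrite('pics/'+f,cv2.cvtColor(s['color'],cv2.COLOR_RGB2BGR)); return s
E
python3 - <<'E'
from h import *
import pickle
o=get_obs(); print(o, grasp_offset)
d={}
for n in ['scene','top','wrist']:
    s=snap(n,n+'0.png'); print(n,{k:np.round(v,4).tolist() if k!='color' else 0 for k,v in s.items()}); d[n]=s
pickle.dump(d,open('s0.pkl','wb'))
E
```

```text
pics
{'clock': 0.0, 'joint_pos': array([-5.98699749e+01,  2.05917236e+01,  6.31975069e-01, -1.96644386e-02,
       -7.01365511e+01, -1.65071421e+01]), 'qvel': array([ 0.07461503,  0.02534891, -0.03061269, -0.05639747,  0.05670717,
        0.06997601]), 'tau': array([ 7.48235880e-05, -5.82715237e+01,  2.93063557e+01,  6.99765980e+00,
        6.99490993e-03, -1.30438784e-04]), 'tool_pos': array([ 0.1588308 , -0.65552285,  0.22560721]), 'orientation': array([ 95.64233926,  89.90194152, 109.25852516]), 'force': array([ 0.34906025, -0.4159412 , -0.11057688]), 'moment': array([-0.01735764, -0.01370924,  0.02304669]), 'opening': 0.08781526741399419} -0.0188
scene {'color': 0, 'fx': 393.3578, 'fy': 393.3578, 'cx': 254.7941, 'cy': 192.209, 'eye': [1.3813, -0.5965, 0.8991], 'attitude': [-126.8868, 0.1039, 52.1268]}
top {'color': 0, 'fx': 496.788, 'fy': 496.788, 'cx': 258.3961, 'cy': 186.2735, 'eye': [0.4029, 0.0597, 1.7053], 'attitude': [-174.848, -0.0778, -91.2871]}
wrist {'color': 0, 'fx': 328.2298, 'fy': 328.2298, 'cx': 256.6741, 'cy': 189.2516, 'eye': [0.0796, -0.6736, 0.3847], 'attitude': [162.5629, -0.105, 103.6207]}
```

View pics/scene0.png

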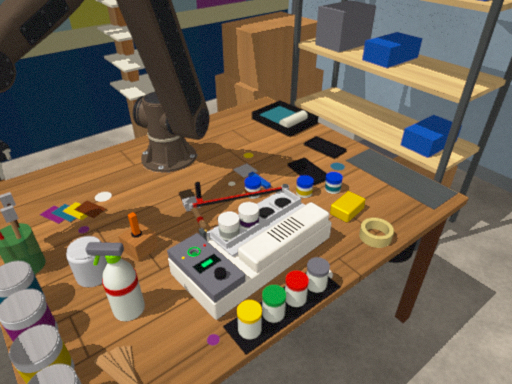

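View pics/top0.png

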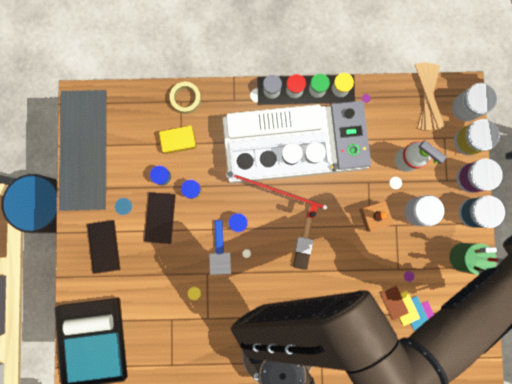

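View pics/wrist0.png

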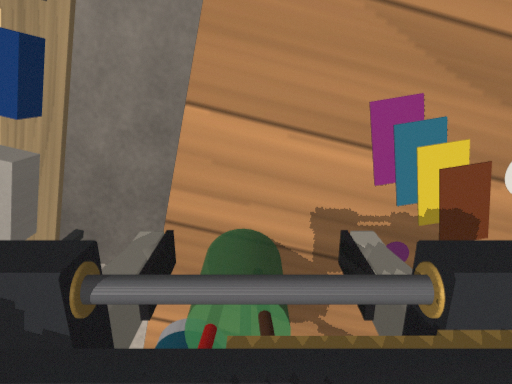

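Run:
```python
import cv2
a=cv2.imread('pics/top0.png'); 
cv2.imwrite('pics/c1.png',cv2.resize(a[80:300,60:310],None,fx=3.1,fy=2.7,interpolation=cv2.INTER_CUBIC)[:600,:800])
b=cv2.imread('pics/scene0.png'); 
cv2.imwrite('pics/c2.png',cv2.resize(b[95:325,160:370],None,fx=2.6,fy=2.6,interpolation=cv2.INTER_CUBIC))
cv2.imwrite('pics/c3.png',cv2.resize(a[80:280,270:470],None,fx=3,fy=3,interpolation=cv2.INTER_CUBIC))
```

```text
(no output)
```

View pics/c1.png

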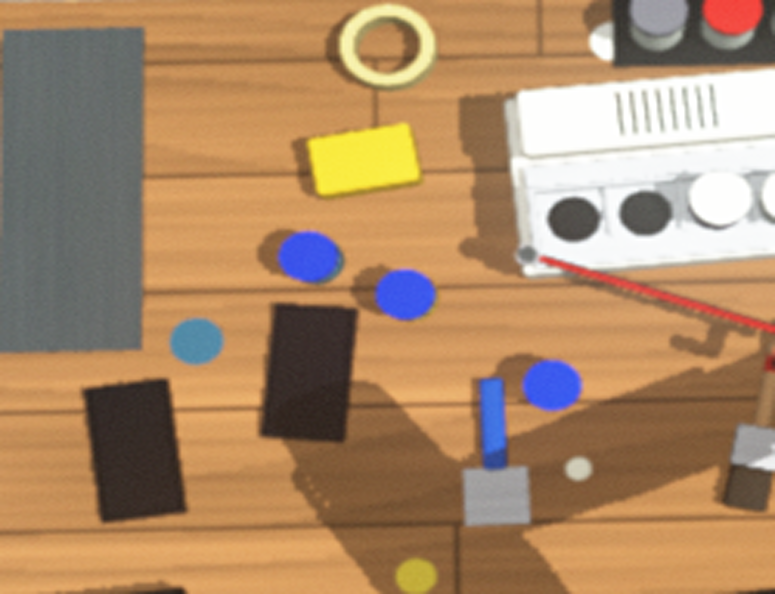

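View pics/c2.png

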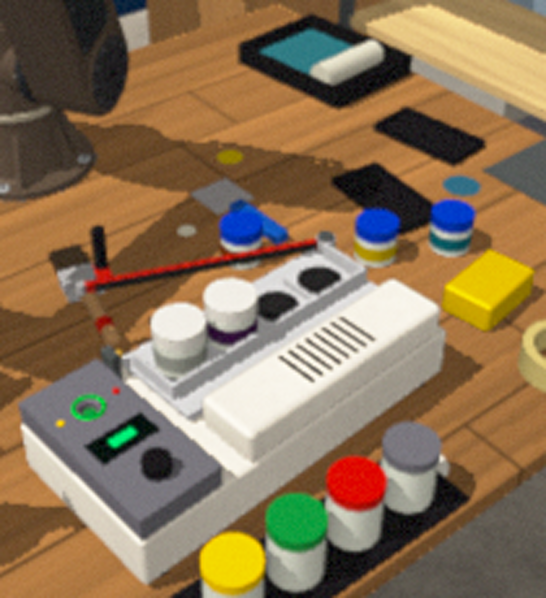

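View pics/c3.png

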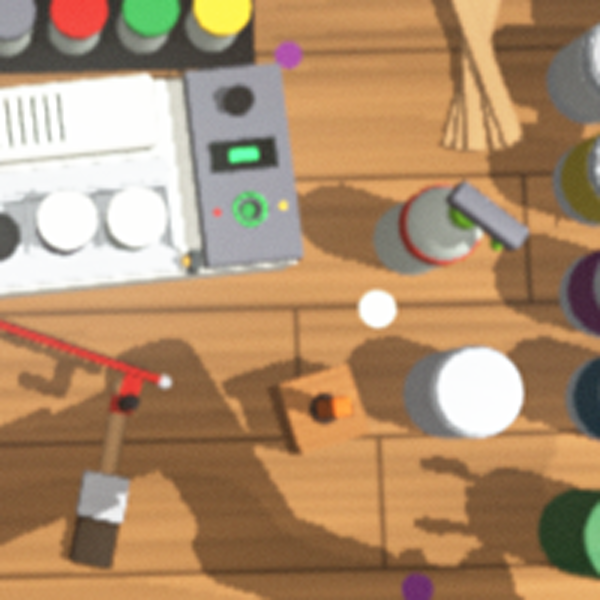

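```bash
cat >> h.py <<'E'
def cam(s): return R.from_euler('xyz',s['attitude'],degrees=True).as_matrix(), np.array(s['eye'])
def p2w(s,u,v,z):
    M,e=cam(s); d=M@np.array([(u-s['cx'])/s['fx'],(v-s['cy'])/s['fy'],1]); return e+d*(z-e[2])/d[2]
def w2p(s,P):
    M,e=cam(s); q=M.T@(np.array(P,float)-e); return np.array([s['fx']*q[0]/q[2]+s['cx'],s['fy']*q[1]/q[2]+s['cy']])
def blob(s,mask,z,mn=30):
    n,l,st,c=cv2.connectedComponentsWithStats(mask.astype(np.uint8))
    for i in range(1,n):
        if st[i,4]>=mn:
            print(st[i].tolist(),np.round(c[i],1),'w',np.round(p2w(s,*c[i],z),4), 'rad',)
def rgb(s): return [s['color'][...,i].astype(int) for i in range(3)]
E
python3 - <<'E'
from h import *
import pickle
d=pickle.load(open('s0.pkl','rb')); s=d['top']
r,g,b=rgb(s)
print('top blue');blob(s,(b>150)&(b>r+90)&(b>g+90),.062)
s2=d['scene'];r,g,b=rgb(s2)
print('scene blue');blob(s2,(b>110)&(b>r+60)&(b>g+60),.052,15)
r,g,b=rgb(s)
print('dark');
m=(r<62)&(g<62)&(b<62)
m=cv2.morphologyEx(m.astype(np.uint8),cv2.MORPH_OPEN,np.ones((3,3)))
n,l,st,c=cv2.connectedComponentsWithStats(m)
for i in range(1,n):
    if st[i,4]>60:
        ys,xs=np.where(l==i); rr=cv2.minAreaRect(np.c_[xs,ys].astype(np.float32)); bx=cv2.boxPoints(rr)
        w=np.array([p2w(s,*q,.014) for q in bx]); 
        print(st[i].tolist(),np.round(w.mean(0),3),np.round([np.linalg.norm(w[0]-w[1]),np.linalg.norm(w[1]-w[2])],3),np.round(w[:,:2],3).tolist())
E
```

```text
top blue
[150, 166, 19, 18, 264] [159.  174.5] w [0.5976 0.3838 0.062 ] rad
[182, 180, 18, 18, 260] [190.3 188.6] w [0.5484 0.2803 0.062 ] rad
[229, 214, 18, 18, 258] [237.6 222.2] w [0.4334 0.1255 0.062 ] rad
[216, 221, 7, 27, 163] [218.6 233.9] w [0.3966 0.1885 0.062 ] rad
scene blue
[363, 37, 39, 30, 695] [378.8  50.5] w [-0.2686  1.7665  0.052 ] rad
[402, 124, 42, 33, 820] [420.1 138.6] w [0.6265 0.9048 0.052 ] rad
[244, 173, 26, 16, 263] [255.2 181.5] w [0.4377 0.1372 0.052 ] rad
[326, 172, 17, 12, 170] [333.6 177.6] w [0.5998 0.3859 0.052 ] rad
[297, 175, 17, 13, 182] [304.7 181. ] w [0.5494 0.2844 0.052 ] rad
dark
[145, 194, 29, 49, 1181] [0.455 0.392 0.014] [0.163 0.086] [[0.379, 0.443], [0.541, 0.427], [0.531, 0.342], [0.37, 0.358]]
[463, 205, 8, 19, 101] [ 0.445 -0.652  0.014] [0.02  0.063] [[0.475, -0.639], [0.477, -0.659], [0.414, -0.664], [0.412, -0.644]]
[39, 219, 17, 13, 129] [0.439 0.774 0.014] [0.054 0.041] [[0.46, 0.801], [0.459, 0.747], [0.419, 0.747], [0.42, 0.801]]
[88, 222, 31, 50, 1235] [0.364 0.584 0.014] [0.087 0.162] [[0.44, 0.637], [0.448, 0.55], [0.287, 0.531], [0.279, 0.617]]
[399, 237, 113, 133, 2521] [ 0.138 -0.645  0.014] [0.527 0.155] [[0.025, -0.394], [0.367, -0.795], [0.249, -0.896], [-0.088, -0.496]]
[232, 291, 136, 93, 6160] [ 0.063 -0.067  0.014] [0.301 0.445] [[-0.068, 0.166], [0.232, 0.14], [0.194, -0.303], [-0.106, -0.271]]
[56, 299, 71, 85, 1781] [0.047 0.625 0.014] [0.219 0.27 ] [[0.173, 0.748], [0.19, 0.53], [-0.079, 0.502], [-0.095, 0.717]]
```

Run:
```python
from h import *
import pickle
d=pickle.load(open('s0.pkl','rb')); s=d['top']; s2=d['scene']
def comp(s,m,box,z,name,mn=10):
    x0,y0,x1,y1=box; mm=np.zeros_like(m,np.uint8); mm[y0:y1,x0:x1]=m[y0:y1,x0:x1]
    n,l,st,c=cv2.connectedComponentsWithStats(mm)
    for i in range(1,n):
        if st[i,4]>=mn: print(name,st[i].tolist(),np.round(c[i],1),np.round(p2w(s,*c[i],z),4))
r,g,b=rgb(s)
comp(s,(g>r+60)&(g>b+30),(330,130,375,170),.11,'top ring',5)
comp(s,(r<80)&(g<80)&(b<80),(230,140,335,180),.095,'top disc')
comp(s,(r>r*0+150)&(g<90)&(b<90),(225,160,335,222),.108,'bar')
comp(s,(r>190)&(g<170)&(b<110)&(g>70)&(r>g+50),(360,200,395,235),.145,'stick')
r,g,b=rgb(s2)
comp(s2,(g>r+60)&(g>b+30),(170,230,220,270),.11,'sc ring',5)
comp(s2,(r<60)&(g<60)&(b<60),(240,180,310,230),.095,'sc disc')
comp(s2,(r>170)&(g<150)&(b<80),(110,200,160,245),.1,'sc stick')
a=cv2.imread('pics/top0.png'); 
cv2.imwrite('pics/c4.png',cv2.resize(a[95:215,220:375],None,fx=5,fy=5,interpolation=cv2.INTER_CUBIC))
```

```text
top ring [346, 130, 11, 5, 45] [350.7 131.6] [ 0.7188 -0.2504  0.11  ]
top ring [348, 144, 11, 12, 81] [352.9 149.7] [ 0.6591 -0.255   0.11  ]
top disc [241, 165, 4, 3, 10] [242.5 166. ] [0.6156 0.1047 0.095 ]
bar [236, 176, 87, 36, 275] [288.9 195.4] [ 0.5152 -0.0434  0.108 ]
stick [360, 200, 35, 35, 671] [379.9 220.6] [ 0.4269 -0.324   0.145 ]
sc ring [187, 247, 14, 10, 75] [193.5 251.7] [ 0.6633 -0.2558  0.11  ]
sc ring [201, 258, 12, 10, 66] [206.6 262.6] [ 0.7201 -0.249   0.11  ]
sc disc [240, 189, 41, 9, 58] [260.7 193.2] [0.5517 0.0724 0.095 ]
sc disc [275, 198, 15, 9, 90] [281.7 201.8] [0.631  0.0977 0.095 ]
sc disc [260, 208, 14, 10, 99] [265.4 211.9] [0.6383 0.0222 0.095 ]
sc disc [240, 220, 19, 7, 44] [247.2 223.4] [ 0.6466 -0.0566  0.095 ]
sc stick [110, 200, 50, 13, 345] [129.3 203.8] [ 0.3375 -0.3048  0.1   ]
sc stick [110, 212, 42, 33, 438] [126.9 233.5] [ 0.4674 -0.3689  0.1   ]
sc stick [139, 224, 9, 6, 33] [142.3 227. ] [ 0.4688 -0.3205  0.1   ]
```

View pics/c4.png

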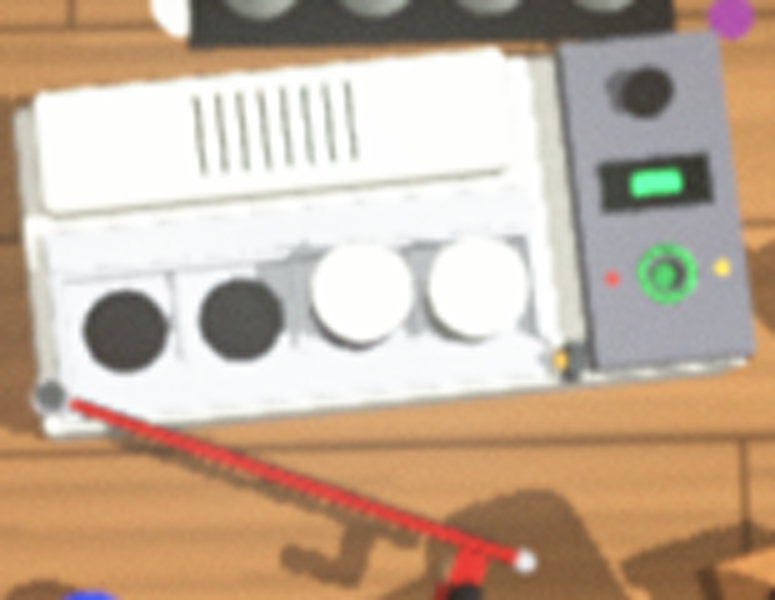

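Run:
```python
from h import *
import pickle
d=pickle.load(open('s0.pkl','rb')); s=d['top']; s2=d['scene']
P=lambda u,v,z:np.round(p2w(s,u,v,z),4)
print('hinge',P(230,174.2,.12),'nose',P(325,207.4,.112))
c=[P(370,167,.11),P(339,168.6,.11),P(363.2,101.6,.11),P(331.4,103.4,.11)];print(c)
for a,b in [(0,1),(2,3)]: v=c[b]-c[a]; print(np.degrees(np.arctan2(-v[0],v[1])))
for a,b in [(0,2),(1,3)]: v=c[b]-c[a]; print(np.degrees(np.arctan2(v[1],v[0])))
def circ(s,m,box,z,name):
    x0,y0,x1,y1=box; mm=np.zeros(m.shape,np.uint8); mm[y0:y1,x0:x1]=m[y0:y1,x0:x1]
    n,l,st,c=cv2.connectedComponentsWithStats(mm)
    i=1+np.argmax(st[1:,4]); print(name,st[i].tolist(),np.round(c[i],1),np.round(p2w(s,*c[i],z),4))
gr=cv2.cvtColor(s['color'],cv2.COLOR_RGB2GRAY)
g2=cv2.cvtColor(s2['color'],cv2.COLOR_RGB2GRAY)
circ(s,gr<120,(234,150,256,172),.095,'b4 top')
circ(s,gr<120,(258,148,279,170),.095,'b3 top')
hsv=cv2.cvtColor(s['color'],cv2.COLOR_RGB2HSV)
circ(s,gr>238,(280,140,304,165),.157,'w2 top'); circ(s,gr>238,(303,140,328,165),.157,'w1 top')
circ(s2,g2>200,(216,205,242,230),.155,'w1 sc')
for n,P0 in [('b3',0)]: pass
a=cv2.imread('pics/top0.png');b=cv2.imread('pics/scene0.png')
cv2.imwrite('pics/c5.png',np.hstack([cv2.resize(a[190:240,350:400],None,fx=8,fy=8,interpolation=cv2.INTER_CUBIC),cv2.resize(b[200:280,100:180],None,fx=5,fy=5,interpolation=cv2.INTER_CUBIC)]))
```

```text
hinge [0.5867 0.1446 0.12  ] nose [ 0.4737 -0.1578  0.112 ]
[array([ 0.6012, -0.3082,  0.11  ]), array([ 0.5982, -0.2077,  0.11  ]), array([ 0.8174, -0.2951,  0.11  ]), array([ 0.8137, -0.1908,  0.11  ])]
1.7098140441415328
2.0316924583503266
3.4674291279330482
4.484087875511549
b4 top [237, 153, 16, 16, 195] [244.6 160.9] [0.6324 0.0975 0.095 ]
b3 top [260, 151, 16, 16, 195] [267.8 158.5] [0.6386 0.0215 0.095 ]
w2 top [280, 140, 24, 25, 400] [292.2 150.6] [ 0.6528 -0.0544  0.157 ]
w1 top [303, 140, 25, 25, 404] [316.2 151. ] [ 0.65   -0.1302  0.157 ]
w1 sc [218, 212, 21, 18, 260] [227.4 219.1] [ 0.6512 -0.1306  0.155 ]
```

View pics/c5.png

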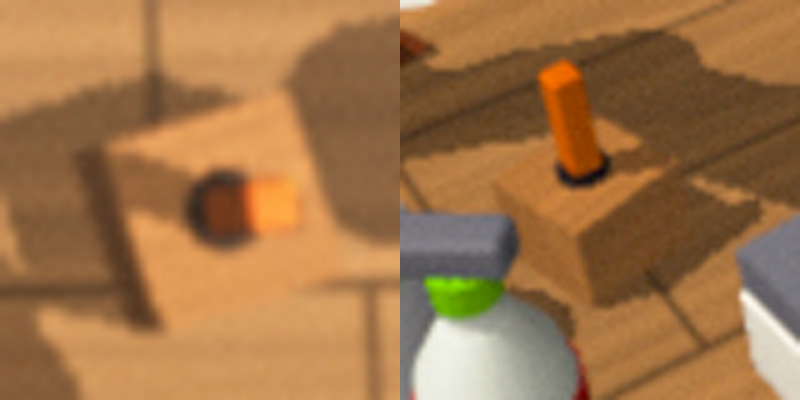

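```bash
cat >> h.py <<'E'
def plan(*wps):
    """wps: (x,y,z,jaw_yaw_deg) ; prints rel shift mm + rotvec deg in tool frame from the current pose; jaw direction modulo 180"""
    o=get_obs(); p=np.array(o['tool_pos']); M=R.from_euler('xyz',o['orientation'],degrees=True).as_matrix()
    print('t',round(o['clock'],2),'pos',np.round(p,4),'jaw',np.round(np.degrees(np.arctan2(M[1,1],M[0,1])),1),'j',np.round(o['joint_pos'],0),'F',np.round(o['force'],1),'open',round(o['opening'],4))
    for w in wps:
        best=None
        for k in (0,180):
            a=np.radians(w[3]+k); y=np.array([np.cos(a),np.sin(a),0]); x=np.array([0,0,-1.]); T=np.c_[x,y,np.cross(x,y)]
            rv=R.from_matrix(M.T@T).as_rotvec(degrees=True)
            if best is None or np.linalg.norm(rv)<np.linalg.norm(best): best=rv
        sh=M.T@(np.array(w[:3])-p)*1000
        n=max(np.linalg.norm(sh)/62.5,np.linalg.norm(best)/10.7)
        print(np.round(sh,1).tolist(),np.round(best,1).tolist(),'rows>=%.1f'%n)
E
python3 - <<'E'
from h import *
import pickle
d=pickle.load(open('s0.pkl','rb')); s=d['top']
print('stick top',p2w(s,384.4,215.6,.145),'collar',p2w(s,377.75,216,.068), p2w(s,*(np.array([225,210])/8+[350,190]),.065))
for q in [(105,150),(290,95),(345,270),(160,325)]: print(p2w(s,*(np.array(q)/8+[350,190]),.065))
plan((.159,-.656,.34,5),(.60,-.10,.34,5))
E
```

```text
stick top [ 0.44230445 -0.33877792  0.145     ] collar [ 0.44342519 -0.33648744  0.068     ] [ 0.44264882 -0.33841407  0.065     ]
[ 0.46847718 -0.28996211  0.065     ]
[ 0.48948283 -0.36737873  0.065     ]
[ 0.4168882  -0.38673894  0.065     ]
[ 0.39605937 -0.30960067  0.065     ]
t 0.15 pos [ 0.1589 -0.6557  0.2258] jaw 103.6 j [-60.  21.   1.  -0. -70. -17.] F [-1.  -0.3 -0.6] open 0.0878
[-114.2, -0.2, 0.0] [-81.4, 0.0, -0.1] rows>=7.6
[-113.7, 436.3, 559.5] [-81.4, 0.0, -0.1] rows>=11.5
```

Emit:
carry_out --series '[[[-57, 0, 0, -8, 0, 0], [-114, 0, 0, -16, 0, 0], [-114, 40, 50, -24, 0, 0], [-114, 80, 100, -32, 0, 0], [-114, 120, 150, -40, 0, 0], [-114, 160, 200, -48, 0, 0], [-114, 200, 250, -56, 0, 0], [-114, 240, 300, -64, 0, 0], [-114, 280, 350, -72, 0, 0], [-114, 315, 400, -80, 0, 0]]]' --hand -1

```text
clock: 1.4
tool_pos: [0.4682, -0.2607, 0.3408]
orientation: [-93.0, 90.0, 0.9]
force: [0.9, -1.3, 0.4]
opening: 0.0876
```

Run:
```python
from h import *
s=snap('wrist','w1.png'); snap('top','t1.png')
plan((.60,-.10,.34,5))
print(s['eye'],s['attitude'])
```

```text
t 1.5 pos [ 0.4704 -0.2586  0.3399] jaw -175.9 j [ -8.   4.  -6.  -0. -80.  12.] F [-1.  -0.6 -0.2] open 0.0876
[0.1, -140.7, 148.9] [-0.9, 0.1, -0.0] rows>=3.3
[ 0.47362012 -0.34072227  0.49977249] [ 1.62519091e+02  5.08982500e-03 -1.76097201e+02]
```

View pics/w1.png

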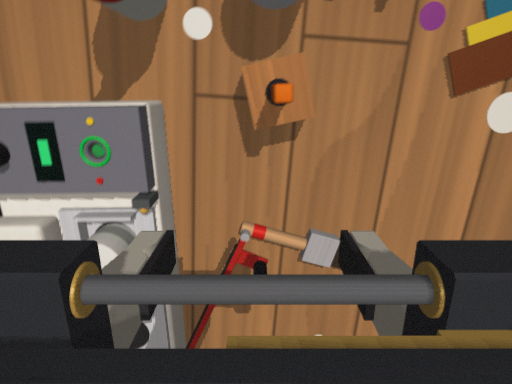

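View pics/t1.png

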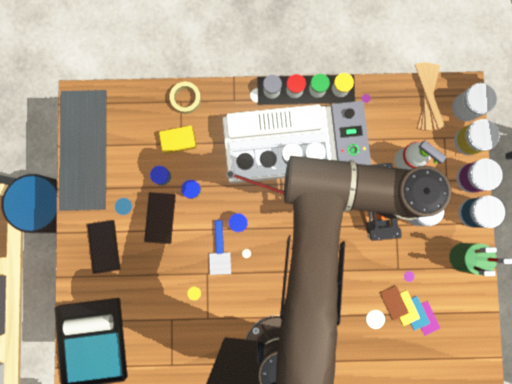

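Run:
```python
from h import *
s=snap('wrist','w2.png')
r,g,b=rgb(s)
print('ring');blob(s,(g>r+50)&(g>b+40),.11)
print('orange');blob(s,(r>190)&(g>50)&(g<130)&(b<60),.145)
a=cv2.imread('pics/w2.png')
cv2.imwrite('pics/c6.png',np.hstack([cv2.resize(a[50:140,235:325],None,fx=4.4,fy=4.4,interpolation=cv2.INTER_CUBIC),cv2.resize(a[110:200,60:150],None,fx=4.4,fy=4.4,interpolation=cv2.INTER_CUBIC)]))
```

```text
ring
[81, 132, 32, 31, 324] [ 96.3 147.3] w [ 0.6618 -0.2549  0.11  ] rad
[38, 136, 16, 26, 279] [ 45.3 148.1] w [ 0.7227 -0.2496  0.11  ] rad
[94, 140, 13, 13, 126] [ 99.7 146.5] w [ 0.6578 -0.2562  0.11  ] rad
orange
[279, 81, 17, 18, 282] [287.2  88.9] w [ 0.4444 -0.3378  0.145 ] rad
[254, 227, 13, 6, 33] [260.2 229.6] w [ 0.4603 -0.178   0.145 ] rad
```

View pics/c6.png

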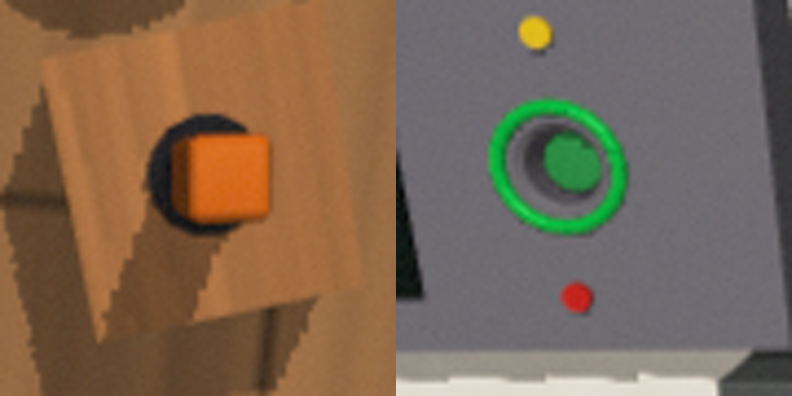

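Run:
```python
from h import *
plan((.6515,-.130,.24,5),(.6515,-.130,.129,5))
```

```text
t 1.55 pos [ 0.4689 -0.2603  0.34  ] jaw -176.1 j [ -8.   4.  -6.  -0. -80.  12.] F [-1.2 -0.6  0. ] open 0.0875
[99.9, -191.1, 117.5] [-1.1, 0.0, -0.0] rows>=3.9
[210.9, -191.2, 117.4] [-1.1, 0.0, -0.0] rows>=4.9
```

Emit:
carry_out --series '[[[20, -50, 30, -1, 0, 0], [50, -100, 60, -1, 0, 0], [80, -150, 92, -1, 0, 0], [100, -191, 117.5, -1, 0, 0], [130, -191, 117.5, -1, 0, 0], [160, -191, 117.5, -1, 0, 0], [185, -191, 117.5, -1, 0, 0], [200, -191, 117.5, -1, 0, 0], [211, -191, 117.5, -1, 0, 0], [211, -191, 117.5, -1, 0, 0]]]'

```text
clock: 2.8
tool_pos: [0.6504, -0.1337, 0.1292]
orientation: [93.1, 90.0, -172.3]
force: [-0.4, -0.5, 1.0]
opening: 0.0878
```

Run:
```python
from h import *
s=snap('wrist','w3.png');s=snap('scene','s3.png');
plan((.6515,-.130,.129,5))
```

```text
t 2.9 pos [ 0.6512 -0.1335  0.1304] jaw -175.4 j [  5.  24.  -8.   0. -58.  -1.] F [0.  0.5 0.1] open 0.0879
[1.4, -0.6, 3.4] [-0.4, -0.0, 0.1] rows>=0.1
```

View pics/w3.png

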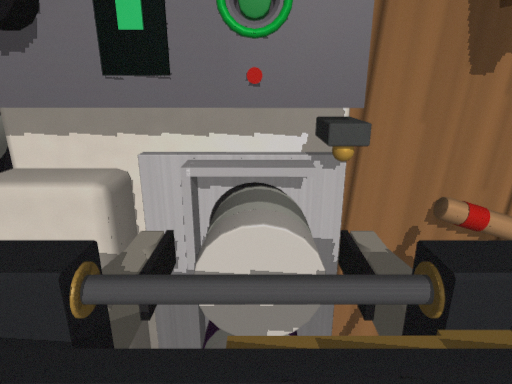

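View pics/s3.png

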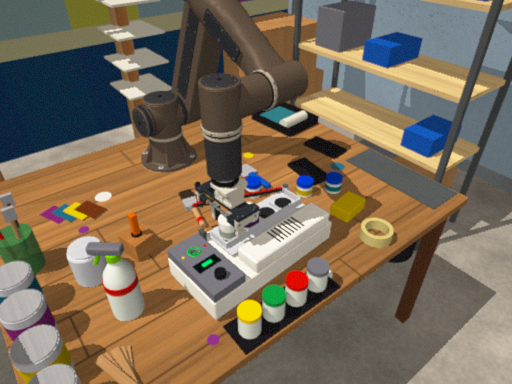

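Emit:
carry_out --series '[[[0, 0, 3, 0, 0, 0], [0, 0, 3, 0, 0, 0], [0, 0, 3, 0, 0, 0], [0, 0, 3, 0, 0, 0], [0, 0, 3, 0, 0, 0], [0, 0, 3, 0, 0, 0]]]' --hand 1

```text
clock: 3.65
tool_pos: [0.6503, -0.1302, 0.1299]
orientation: [77.1, 90.0, 171.7]
force: [-3.5, 2.5, 5.3]
opening: 0.0618
```

Run:
```python
from h import *
plan((.65,-.13,.30,5))
import pickle
# tray corners rect precise
d=pickle.load(open('s0.pkl','rb')); s=d['top']; r,g,b=rgb(s)
a=cv2.imread('pics/top0.png')
m=((r<75)&(g<70)&(b<70)).astype(np.uint8)
n,l,st,c=cv2.connectedComponentsWithStats(m)
i=l[218,155]; ys,xs=np.where(l==i); rr=cv2.minAreaRect(np.c_[xs,ys].astype(np.float32)); print(rr)
print(p2w(s,*rr[0],.012)); bx=cv2.boxPoints(rr); w=np.array([p2w(s,*q,.014) for q in bx]); print(w)
cv2.imwrite('pics/c7.png',np.hstack([cv2.resize(a[185:250,130:195],None,fx=8,fy=8,interpolation=cv2.INTER_CUBIC)]))
```

```text
t 3.65 pos [ 0.6503 -0.1302  0.1299] jaw -175.4 j [  5.  23.  -8.  -0. -58.  -1.] F [-3.5  2.5  5.3] open 0.0618
[-170.1, 0.3, 0.3] [-0.4, 0.0, -0.0] rows>=2.7
((159.2344970703125, 217.68621826171875), (26.159326553344727, 48.830745697021484), 4.763641834259033)
[0.4557592  0.39364435 0.012     ]
[[0.37830546 0.44454416 0.014     ]
 [0.54317105 0.43040804 0.014     ]
 [0.53374638 0.34151928 0.014     ]
 [0.36901591 0.35642872 0.014     ]]
```

View pics/c7.png

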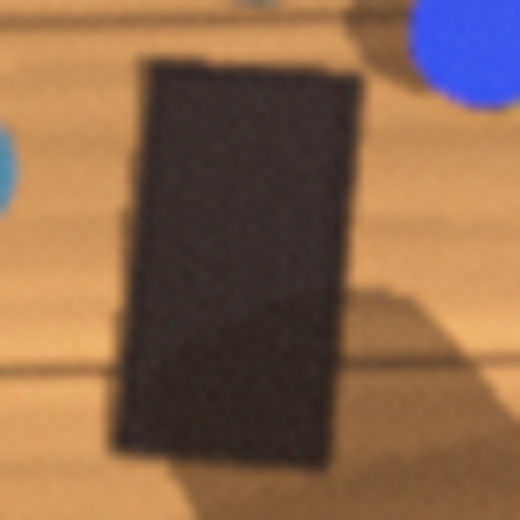

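Run:
```python
from h import *
plan((.65,-.13,.25,5),(.4955,.39,.25,85),(.4955,.39,.04,85))
```

```text
t 3.65 pos [ 0.6503 -0.1302  0.1299] jaw -175.4 j [  5.  23.  -8.  -0. -58.  -1.] F [-3.5  2.5  5.3] open 0.0618
[-120.1, 0.3, 0.3] [-0.4, 0.0, -0.0] rows>=1.9
[-120.1, 112.3, 531.0] [-80.4, 0.0, -0.0] rows>=8.9
[89.9, 112.3, 531.0] [-80.4, 0.0, -0.0] rows>=8.8
```

Emit:
carry_out --series '[[[-30, 0, 0, 0, 0, 0], [-75, 0, 0, 0, 0, 0], [-120, 0, 0, -4, 0, 0], [-120, 5, 30, -10, 0, 0], [-120, 15, 75, -18, 0, 0], [-120, 26, 125, -26, 0, 0], [-120, 37, 175, -34, 0, 0], [-120, 48, 230, -42, 0, 0], [-120, 60, 285, -50, 0, 0], [-120, 71, 335, -58, 0, 0]]]'

```text
clock: 4.9
tool_pos: [0.5519, 0.1997, 0.249]
orientation: [-13.7, 90.0, 139.2]
force: [1.3, -0.7, -2.2]
opening: 0.0616
```

Run:
```python
from h import *
plan((.4955,.39,.25,85),(.4955,.39,.04,85))
s=snap('wrist','w4.png')
```

```text
t 4.9 pos [0.5519 0.1997 0.249 ] jaw -117.1 j [ 39.  12.  -9.  -0. -70.  24.] F [ 1.3 -0.7 -2.2] open 0.0616
[-0.9, -143.7, 136.9] [-22.1, 0.0, 0.0] rows>=3.2
[209.1, -143.7, 136.8] [-22.1, 0.0, 0.0] rows>=4.6
```

View pics/w4.png

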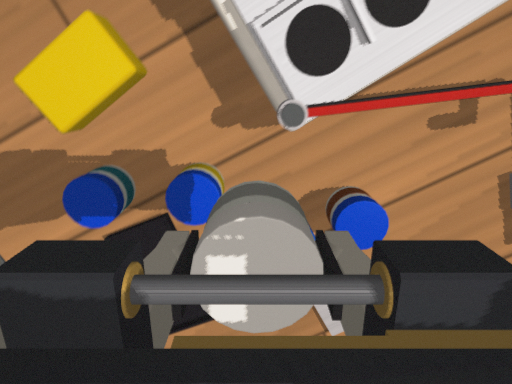

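Emit:
carry_out --series '[[[0, -30, 30, -5, 0, 0], [0, -75, 70, -11, 0, 0], [0, -115, 110, -17, 0, 0], [0, -143.5, 137, -22, 0, 0], [30, -143.5, 137, -22, 0, 0], [65, -143.5, 137, -22, 0, 0], [100, -143.5, 137, -22, 0, 0], [120, -143.5, 137, -22, 0, 0], [120, -143.5, 137, -22, 0, 0]]]'

```text
clock: 6.08
tool_pos: [0.4962, 0.3872, 0.1272]
orientation: [55.1, 89.8, -130.3]
force: [0.2, 0.5, -1.8]
opening: 0.0614
```

Run:
```python
from h import *
s=snap('wrist','w5.png')
s=snap('top','t5.png')
plan((.4955,.39,.04,85))
a=cv2.imread('pics/t5.png');cv2.imwrite('pics/c8.png',cv2.resize(a[100:300,80:300],None,fx=3,fy=3))
```

```text
t 6.17 pos [0.4974 0.3886 0.1299] jaw -95.4 j [ 56.  21. -12.   0. -57.  29.] F [-0.2  0.2 -1.1] open 0.0611
[89.9, -1.2, 2.0] [-0.4, -0.0, 0.0] rows>=1.4
```

View pics/w5.png

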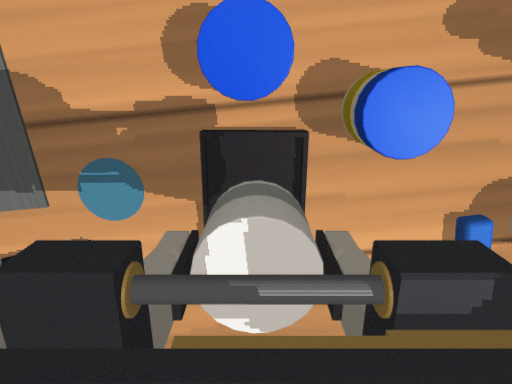

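View pics/c8.png

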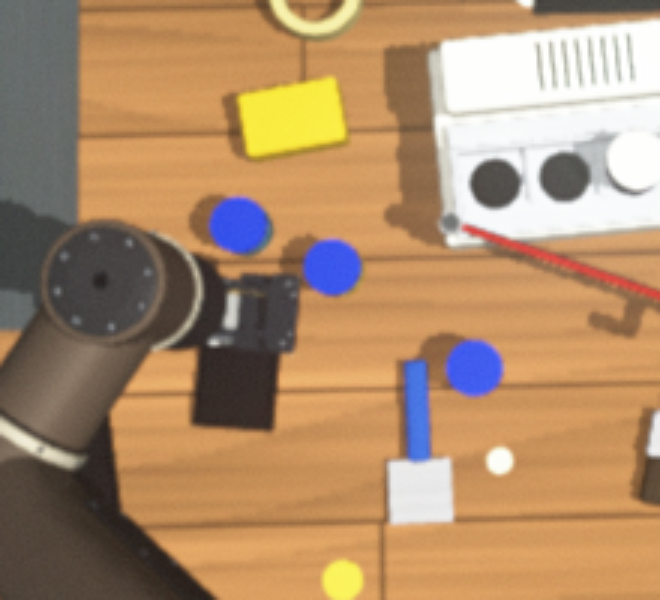

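Run:
```python
from h import *
s=snapshot('wrist')
for u,v in [(201,131),(308,131)]: print(p2w(s,u,v,.014))
r,g,b=rgb(s)
print('blue');blob(s,(b>130)&(b>r+90)&(b>g+90),.062,500)
```

```text
[0.54727185 0.43181316 0.014     ]
[0.53894358 0.34322002 0.014     ]
blue
[201, 0, 95, 102, 7649] [247.9  50.4] w [0.6006 0.3859 0.062 ] rad
[363, 68, 91, 92, 6486] [408.4 113.8] w [0.551 0.282 0.062] rad
```

Emit:
carry_out --series '[[[30, -2, 1, 0, 0, 0], [60, -2, 1, 0, 0, 0], [78, -2, 1, 0, 0, 0], [86, -2, 1, 0, 0, 0], [89, -2, 1, 0, 0, 0], [89, -2, 1, 0, 0, 0]]]'

```text
clock: 6.98
tool_pos: [0.4966, 0.3908, 0.0413]
orientation: [-127.6, 89.9, 47.1]
force: [0.0, -0.5, -1.5]
opening: 0.0614
```

Run:
```python
from h import *
plan((.4973,.391,.039,85),(.4973,.391,.30,85))
```

```text
t 6.97 pos [0.4966 0.3908 0.0413] jaw -95.4 j [ 56.  26. -17.   0. -46.  29.] F [ 0.  -0.5 -1.5] open 0.0614
[2.3, -0.2, -0.7] [-0.4, -0.0, 0.1] rows>=0.0
[-258.7, -0.5, -0.9] [-0.4, -0.0, 0.1] rows>=4.1
```

Emit:
carry_out --series '[[[1, 0, 0, 0, 0, 0], [2, 0, 0, 0, 0, 0], [2, 0, 0, 0, 0, 0]]]'

```text
clock: 7.35
tool_pos: [0.4963, 0.3906, 0.0389]
orientation: [-124.8, 90.0, 49.9]
force: [-0.5, 0.1, -1.2]
opening: 0.0615
```

Emit:
carry_out --series '[[[0, 0, 0, 0, 0, 0], [0, 0, 0, 0, 0, 0], [0, 0, 0, 0, 0, 0], [0, 0, 0, 0, 0, 0], [-25, 0, 0, 0, 0, 0], [-75, 0, 0, 0, 0, 0], [-130, 0, 0, 0, 0, 0], [-180, 0, 0, 0, 0, 0]]]' --hand -1

```text
clock: 8.35
tool_pos: [0.4962, 0.3903, 0.2207]
orientation: [-128.5, 90.0, 46.1]
force: [1.1, 0.5, -0.8]
opening: 0.0879
```

Run:
```python
from h import *
s=snap('wrist','w6.png')
plan((.645,-.054,.24,5),(.645,-.054,.129,5))
```

```text
t 8.4 pos [0.4987 0.3922 0.2285] jaw -95.3 j [ 56.  16.  -5.   0. -68.  29.] F [1.9 1.5 7.1] open 0.0877
[-13.4, 430.7, -187.0] [79.7, -0.1, 0.7] rows>=7.5
[97.6, 431.5, -186.2] [79.7, -0.1, 0.7] rows>=7.7
```

View pics/w6.png

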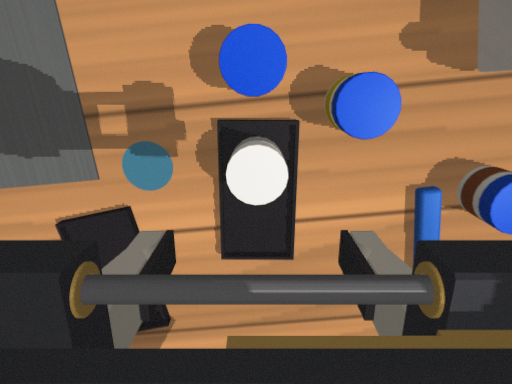

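Run:
```python
from h import *
plan((.5505,.282,.18,85),(.5505,.282,.035,85))
```

```text
t 8.4 pos [0.4987 0.3922 0.2285] jaw -95.3 j [ 56.  16.  -5.   0. -68.  29.] F [1.9 1.5 7.1] open 0.0877
[48.2, 105.3, -61.4] [-0.3, -0.4, 0.4] rows>=2.1
[193.2, 106.4, -60.3] [-0.3, -0.4, 0.4] rows>=3.7
```

Emit:
carry_out --series '[[[10, 40, -20, 0, 0, 0], [20, 80, -45, 0, 0, 0], [40, 104, -62, 0, 0, 0], [75, 104, -62, 0, 0, 0], [110, 104, -62, 0, 0, 0], [110, 104, -62, 0, 0, 0], [110, 104, -62, 0, 0, 0]]]'

```text
clock: 9.28
tool_pos: [0.5488, 0.2816, 0.1098]
orientation: [-155.3, 89.9, 19.4]
force: [0.1, -0.0, 0.2]
opening: 0.0875
```

Run:
```python
from h import *
s=snap('wrist','w7.png')
plan((.5505,.282,.035,85))
```

```text
t 9.32 pos [0.549  0.2818 0.1102] jaw -95.3 j [ 45.  21. -16.   0. -54.  39.] F [ 0.4  0.5 -0. ] open 0.0877
[75.2, -0.2, -1.3] [-0.3, -0.1, 0.1] rows>=1.2
```

View pics/w7.png

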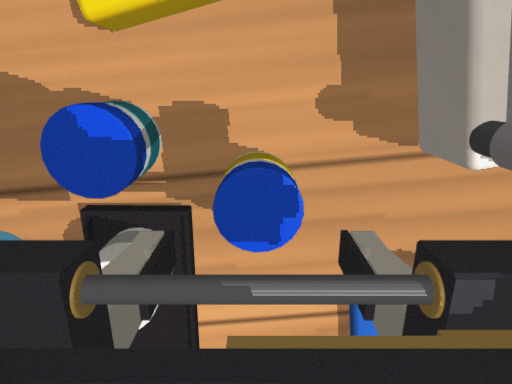

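Run:
```python
from h import *
s=snapshot('wrist'); r,g,b=rgb(s)
blob(s,(b>130)&(b>r+90)&(b>g+90),.062,500)
```

```text
[42, 104, 95, 94, 6440] [ 90.3 150.1] w [0.6012 0.3852 0.062 ] rad
[214, 168, 90, 84, 5740] [259.  209.4] w [0.5509 0.2816 0.062 ] rad
```

Emit:
carry_out --series '[[[30, 0, -1, 0, 0, 0], [55, 0, -1, 0, 0, 0], [70, 0, -1, 0, 0, 0], [75, 0, -1, 0, 0, 0], [75, 0, -1, 0, 0, 0]]]'

```text
clock: 10.0
tool_pos: [0.5495, 0.2813, 0.0341]
orientation: [-142.4, 90.0, 32.3]
force: [-0.5, -0.2, 0.7]
opening: 0.0873
```

Emit:
carry_out --series '[[[0, 0, 0, 0, 0, 0], [0, 0, 0, 0, 0, 0], [0, 0, 0, 0, 0, 0], [0, 0, 0, 0, 0, 0], [0, 0, 0, 0, 0, 0]]]' --hand 1

```text
clock: 10.62
tool_pos: [0.5493, 0.281, 0.0339]
orientation: [-149.5, 90.0, 25.1]
force: [-1.1, 0.1, 4.6]
opening: 0.0617
```

Run:
```python
from h import *
plan((.55,.282,.24,85),(.632,.0975,.24,5),(.632,.0975,.13,5))
```

```text
t 10.62 pos [0.5493 0.281  0.0339] jaw -95.4 j [ 45.  26. -20.   0. -45.  39.] F [-1.1  0.1  4.6] open 0.0617
[-206.1, -1.1, -0.7] [-0.4, -0.0, 0.0] rows>=3.3
[-206.1, 174.9, -99.6] [79.6, -0.0, 0.0] rows>=7.4
[-96.1, 175.0, -99.6] [79.6, -0.0, 0.0] rows>=7.4
```

Emit:
carry_out --series '[[[-30, 0, 0, 0, 0, 0], [-80, 0, 0, 0, 0, 0], [-135, 0, 0, 5, 0, 0], [-190, 10, -5, 13, 0, 0], [-206, 35, -20, 22, 0, 0], [-206, 60, -34, 31, 0, 0], [-206, 85, -48, 40, 0, 0], [-206, 110, -62, 49, 0, 0], [-206, 135, -77, 58, 0, 0], [-206, 160, -91, 67, 0, 0]]]'

```text
clock: 11.88
tool_pos: [0.6247, 0.1122, 0.2388]
orientation: [78.6, 89.9, -174.1]
force: [-0.7, 0.4, -1.8]
opening: 0.0617
```

Run:
```python
from h import *
plan((.632,.0975,.24,5),(.632,.0975,.15,5),(.632,.0975,.13,5))
```

```text
t 11.88 pos [0.6247 0.1122 0.2388] jaw -162.7 j [ 28.  16.  -4.  -0. -70. -10.] F [-0.7  0.4 -1.8] open 0.0617
[-1.2, -2.6, -16.2] [12.3, 0.0, -0.1] rows>=1.2
[88.8, -2.7, -16.3] [12.3, 0.0, -0.1] rows>=1.4
[108.8, -2.7, -16.3] [12.3, 0.0, -0.1] rows>=1.8
```

Emit:
carry_out --series '[[[0, -2.5, -16, 6, 0, 0], [0, -2.5, -16, 12.3, 0, 0], [30, -2.5, -16, 12.3, 0, 0], [60, -2.5, -16, 12.3, 0, 0], [78, -2.5, -16, 12.3, 0, 0], [78, -2.5, -16, 12.3, 0, 0], [78, -2.5, -16, 12.3, 0, 0]]]'

```text
clock: 12.75
tool_pos: [0.6327, 0.0989, 0.1626]
orientation: [-88.8, 89.9, 6.5]
force: [-0.6, -0.0, -0.8]
opening: 0.0617
```

Run:
```python
from h import *
s=snap('wrist','w8.png'); s2=snap('scene','s8.png')
plan((.632,.0975,.13,5))
a=cv2.imread('pics/s8.png');cv2.imwrite('pics/c9.png',cv2.resize(a[120:300,160:360],None,fx=4,fy=3.3))
```

```text
t 12.85 pos [0.6328 0.0989 0.1629] jaw -174.7 j [ 26.  20.  -9.   0. -61. -21.] F [ 0.1  0.  -1.4] open 0.0617
[32.9, 1.0, -1.4] [0.3, 0.0, 0.1] rows>=0.5
```

View pics/w8.png

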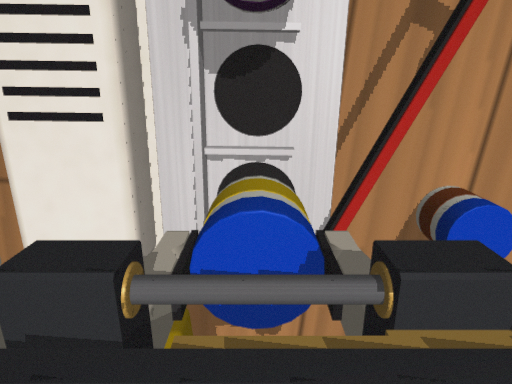

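View pics/c9.png

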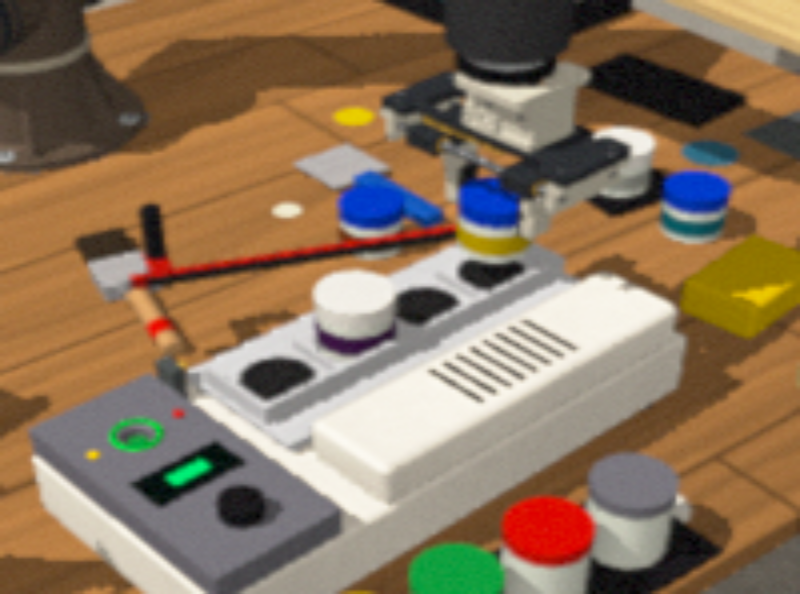

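Run:
```python
from h import *
s=snapshot('wrist'); gr=cv2.cvtColor(s['color'],cv2.COLOR_RGB2GRAY)
m=np.zeros(gr.shape,np.uint8); m[40:140,205:310]=gr[40:140,205:310]<75
blob(s,m,.095,300)
for v in (26,150): print(p2w(s,250,v,.105))
```

```text
[215, 44, 87, 91, 6202] [257.7  89.4] w [0.6394 0.0213 0.095 ] rad
[ 0.64744724 -0.01456878  0.105     ]
[0.64092393 0.06017297 0.105     ]
```

Emit:
carry_out --series '[[[15, 0, -1, 0, 0, 0], [25, 0, -1, 0, 0, 0], [31, 0, -1, 0, 0, 0], [33, 0, -1, 0, 0, 0], [33, 0, -1, 0, 0, 0]]]'

```text
clock: 13.52
tool_pos: [0.6317, 0.0974, 0.1289]
orientation: [125.3, 90.0, -139.4]
force: [-3.4, -0.4, 4.1]
opening: 0.0618
```

Emit:
carry_out --series '[[[0, 0, 0, 0, 0, 0], [0, 0, 0, 0, 0, 0], [0, 0, 0, 0, 0, 0], [0, 0, 0, 0, 0, 0], [-15, 0, 0, 0, 0, 0], [-50, 0, 0, 0, 0, 0], [-90, 0, 0, 0, 0, 0], [-110, 0, 0, 0, 0, 0], [-110, 0, 0, 0, 0, 0]]]' --hand -1

```text
clock: 14.65
tool_pos: [0.6332, 0.0979, 0.2418]
orientation: [-75.5, 89.7, 19.8]
force: [0.1, -0.3, -1.8]
opening: 0.0878
```

Run:
```python
from h import *
s=snap('wrist','w9.png')
plan((.646,-.054,.24,5),(.646,-.054,.129,5))
```

```text
t 14.7 pos [0.6324 0.0978 0.24  ] jaw -174.7 j [ 26.  17.  -3.  -0. -70. -21.] F [ 0.2  0.4 -0. ] open 0.0873
[-0.2, 0.5, -152.4] [0.3, 0.1, 0.1] rows>=2.4
[110.8, 0.7, -152.5] [0.3, 0.1, 0.1] rows>=3.0
```

View pics/w9.png

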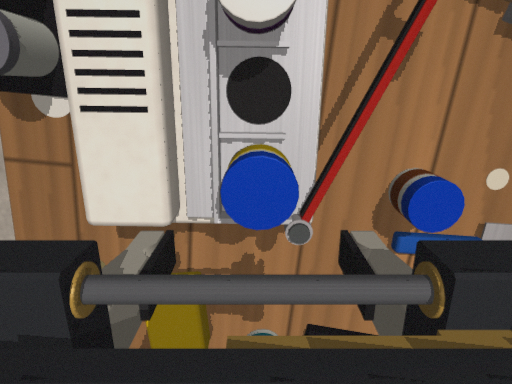

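Emit:
carry_out --series '[[[0, 0, -30, 0, 0, 0], [0, 0, -75, 0, 0, 0], [0, 0, -115, 0, 0, 0], [0, 0, -145, 0, 0, 0], [15, 0, -152, 0, 0, 0], [45, 0, -152, 0, 0, 0], [80, 0, -152, 0, 0, 0], [102, 0, -152, 0, 0, 0], [111, 0, -152, 0, 0, 0], [111, 0, -152, 0, 0, 0]]]'

```text
clock: 15.95
tool_pos: [0.6458, -0.0534, 0.1267]
orientation: [96.1, 89.9, -168.6]
force: [0.8, -0.0, -0.3]
opening: 0.0874
```

Run:
```python
from h import *
s=snap('wrist','w10.png')
plan((.646,-.054,.129,5))
```

```text
t 16.0 pos [ 0.6464 -0.0534  0.1277] jaw -174.6 j [ 12.  22. -10.   0. -57.  -7.] F [-0.9  1.1  0.2] open 0.0876
[-1.3, 0.4, -0.6] [0.4, -0.0, -0.0] rows>=0.0
```

View pics/w10.png

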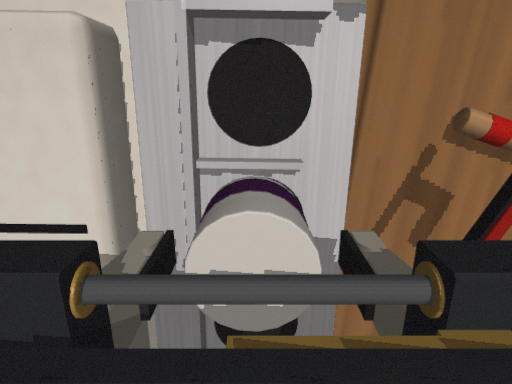

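Emit:
carry_out --series '[[[-1, 0, 0, 0, 0, 0], [-1, 0, 0, 0, 0, 0], [-1, 0, 0, 0, 0, 0], [-1, 0, 0, 0, 0, 0], [-1, 0, 0, 0, 0, 0]]]' --hand 1

```text
clock: 16.62
tool_pos: [0.6466, -0.0536, 0.1292]
orientation: [-93.7, 89.9, 1.7]
force: [0.7, 1.3, 3.6]
opening: 0.0614
```

Run:
```python
from h import *
plan((.646,-.054,.26,5),(.4177,.398,.26,85),(.4177,.398,.04,85))
s=snapshot('top')
r,g,b=rgb(s)
blob(s,(b>150)&(b>r+90)&(b>g+90),.062)
```

```text
t 16.62 pos [ 0.6466 -0.0536  0.1292] jaw -174.7 j [ 12.  22. -10.   0. -58.  -7.] F [0.7 1.3 3.6] open 0.0614
[-130.8, 0.5, -0.3] [0.3, -0.0, 0.1] rows>=2.1
[-131.1, 185.8, 471.0] [-79.7, -0.0, 0.1] rows>=8.4
[88.9, 186.1, 471.0] [-79.7, -0.0, 0.1] rows>=8.2
[151, 167, 18, 16, 239] [159.4 174.5] w [0.5976 0.3824 0.062 ] rad
[215, 225, 8, 28, 96] [217.8 242.7] w [0.3677 0.1919 0.062 ] rad
```

Emit:
carry_out --series '[[[-35, 0, 0, 0, 0, 0], [-85, 0, 0, 0, 0, 0], [-130, 0, 10, -3, 0, 0], [-130, 15, 45, -11, 0, 0], [-130, 35, 92, -20, 0, 0], [-130, 55, 139, -29, 0, 0], [-130, 75, 188, -38, 0, 0], [-130, 95, 237, -47, 0, 0], [-130, 115, 287, -56, 0, 0], [-130, 135, 337, -65, 0, 0]]]'

```text
clock: 17.92
tool_pos: [0.4789, 0.2704, 0.2579]
orientation: [48.4, 89.9, -151.0]
force: [1.0, 0.4, -1.8]
opening: 0.0616
```

Run:
```python
from h import *
plan((.4177,.398,.26,85),(.4177,.398,.04,85))
```

```text
t 17.93 pos [0.4789 0.2704 0.2579] jaw -109.4 j [ 50.   8. -12.  -0. -70.  21.] F [ 1.   0.4 -1.8] open 0.0616
[-2.1, -100.1, 100.1] [-14.4, 0.1, -0.1] rows>=2.3
[217.9, -100.3, 99.9] [-14.4, 0.1, -0.1] rows>=4.2
```

Emit:
carry_out --series '[[[0, -30, 30, -4, 0, 0], [0, -65, 65, -9, 0, 0], [0, -90, 90, -13, 0, 0], [10, -100, 100, -14.4, 0, 0], [50, -100, 100, -14.4, 0, 0], [95, -100, 100, -14.4, 0, 0], [130, -100, 100, -14.4, 0, 0], [145, -100, 100, -14.4, 0, 0], [145, -100, 100, -14.4, 0, 0]]]'

```text
clock: 19.05
tool_pos: [0.4199, 0.3963, 0.1127]
orientation: [69.0, 89.9, -116.3]
force: [0.2, -0.5, -1.6]
opening: 0.0614
```

Run:
```python
from h import *
s=snap('wrist','w11.png')
plan((.4177,.398,.038,85))
```

```text
t 19.1 pos [0.4204 0.3972 0.114 ] jaw -95.3 j [ 63.  17. -20.   0. -53.  22.] F [-0.3 -0.  -1.7] open 0.0618
[76.0, -0.5, 2.8] [-0.3, -0.0, -0.0] rows>=1.2
```

View pics/w11.png

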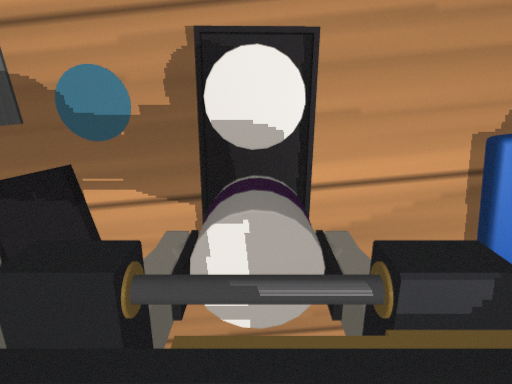

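Emit:
carry_out --series '[[[30, 0, 2.5, 0, 0, 0], [55, 0, 2.5, 0, 0, 0], [70, 0, 2.5, 0, 0, 0], [74, 0, 2.5, 0, 0, 0], [75.5, 0, 2.5, 0, 0, 0], [75.5, 0, 2.5, 0, 0, 0]]]'

```text
clock: 19.85
tool_pos: [0.4179, 0.3979, 0.0389]
orientation: [-118.1, 89.9, 56.7]
force: [0.1, 0.7, -2.4]
opening: 0.0611
```

Emit:
carry_out --series '[[[0, 0, 0, 0, 0, 0], [0, 0, 0, 0, 0, 0], [0, 0, 0, 0, 0, 0], [0, 0, 0, 0, 0, 0], [-25, 0, 0, 0, 0, 0], [-75, 0, 0, 0, 0, 0], [-130, 0, 0, 0, 0, 0], [-160, 0, 0, 0, 0, 0], [-160, 0, 0, 0, 0, 0]]]' --hand -1

```text
clock: 20.98
tool_pos: [0.4184, 0.3986, 0.2012]
orientation: [-117.5, 89.7, 57.2]
force: [-0.5, 0.9, -1.1]
opening: 0.0879
```

Run:
```python
from h import *
s=snap('wrist','w12.png')
r,g,b=rgb(s)
blob(s,(b>130)&(b>r+90)&(b>g+90),.062,300)
blob(s,(r>200)&(b>200)&(g>200),.066,300)
plan((.6005,.3855,.16,85),(.6005,.3855,.035,85))
```

```text
[224, 56, 70, 73, 4034] [258.6  92.2] w [0.4946 0.3921 0.066 ] rad
[226, 146, 66, 63, 3207] [258.5 177. ] w [0.4194 0.399  0.066 ] rad
[416, 219, 61, 22, 901] [447.2 230.8] w [0.3487 0.2207 0.066 ] rad
t 21.02 pos [0.4177 0.3978 0.1992] jaw -95.3 j [ 63.  12. -14.  -0. -63.  22.] F [-0.   0.2 -0.2] open 0.0879
[39.3, -4.4, -183.2] [-0.3, -0.0, 0.1] rows>=3.0
[164.3, -4.1, -183.1] [-0.3, -0.0, 0.1] rows>=3.9
```

View pics/w12.png

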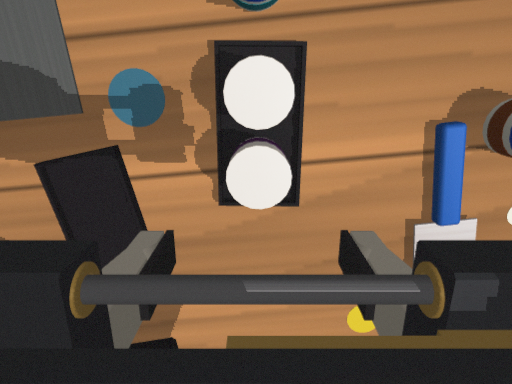

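Emit:
carry_out --series '[[[0, 0, -40, 0, 0, 0], [0, -2, -90, 0, 0, 0], [10, -4, -140, 0, 0, 0], [30, -4, -175, 0, 0, 0], [60, -4, -183, 0, 0, 0], [85, -4, -183, 0, 0, 0], [85, -4, -183, 0, 0, 0], [85, -4, -183, 0, 0, 0]]]'

```text
clock: 22.02
tool_pos: [0.6002, 0.3847, 0.1133]
orientation: [116.9, 90.0, -68.4]
force: [-0.1, 0.1, 0.7]
opening: 0.0878
```

Run:
```python
from h import *
s=snap('wrist','w13.png')
r,g,b=rgb(s)
blob(s,(b>110)&(b>r+70)&(b>g+70),.062,300)
plan((.6005,.3855,.035,85))
```

```text
[213, 169, 89, 83, 5839] [257.4 209.7] w [0.6008 0.3855 0.062 ] rad
t 22.07 pos [0.6004 0.3851 0.114 ] jaw -95.2 j [ 48.  29.  -2.   0. -59.  36.] F [ 0.2 -0.2  0.9] open 0.0879
[79.0, -0.4, 0.1] [-0.2, -0.1, 0.0] rows>=1.3
```

View pics/w13.png

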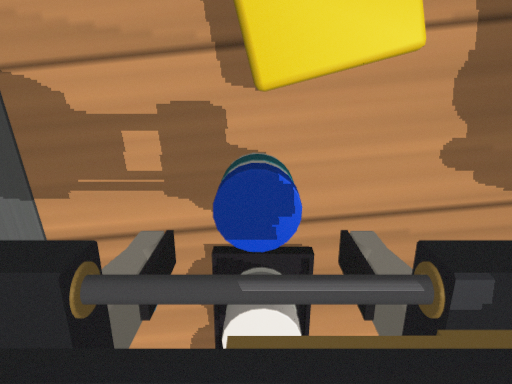

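Emit:
carry_out --series '[[[30, 0, 0, 0, 0, 0], [58, 0, 0, 0, 0, 0], [74, 0, 0, 0, 0, 0], [79, 0, 0, 0, 0, 0], [79, 0, 0, 0, 0, 0]]]'

```text
clock: 22.7
tool_pos: [0.6005, 0.3849, 0.0348]
orientation: [-140.4, 89.9, 34.4]
force: [-0.3, 0.1, 0.4]
opening: 0.0876
```

Emit:
carry_out --series '[[[0, 0, 0, 0, 0, 0], [0, 0, 0, 0, 0, 0], [0, 0, 0, 0, 0, 0], [0, 0, 0, 0, 0, 0], [0, 0, 0, 0, 0, 0]]]' --hand 1

```text
clock: 23.32
tool_pos: [0.6002, 0.3846, 0.0345]
orientation: [-149.4, 90.0, 25.3]
force: [-0.8, -1.2, 3.3]
opening: 0.0616
```

Run:
```python
from h import *
plan((.6,.385,.24,85),(.6392,.0213,.26,5),(.639,.0213,.15,5))
```

```text
t 23.32 pos [0.6002 0.3846 0.0345] jaw -95.3 j [ 48.  33.  -6.   0. -51.  36.] F [-0.8 -1.2  3.3] open 0.0616
[-205.5, -0.4, 0.2] [-0.3, -0.0, 0.0] rows>=3.3
[-225.6, 358.2, -72.2] [79.7, -0.0, 0.0] rows>=7.5
[-115.6, 358.2, -72.0] [79.7, -0.0, 0.0] rows>=7.5
```

Emit:
carry_out --series '[[[-35, 0, 0, 0, 0, 0], [-90, 0, 0, 0, 0, 0], [-145, 10, -2, 4, 0, 0], [-200, 35, -7, 13, 0, 0], [-225, 80, -16, 22, 0, 0], [-225, 128, -26, 31, 0, 0], [-225, 176, -36, 40, 0, 0], [-225, 224, -45, 49, 0, 0], [-225, 270, -55, 58, 0, 0], [-225, 315, -64, 67, 0, 0]]]'

```text
clock: 24.58
tool_pos: [0.6344, 0.0635, 0.2582]
orientation: [69.2, 89.9, 176.6]
force: [1.7, 0.2, -2.9]
opening: 0.0618
```

Run:
```python
from h import *
plan((.6394,.0218,.26,5),(.6394,.0218,.16,5))
```

```text
t 24.57 pos [0.6344 0.0635 0.2582] jaw -162.6 j [ 23.  16.  -2.  -0. -72.  -6.] F [ 1.7  0.2 -2.9] open 0.0618
[-1.8, 7.7, -41.3] [12.4, 0.0, -0.1] rows>=1.2
[98.2, 7.6, -41.3] [12.4, 0.0, -0.1] rows>=1.7
```

Emit:
carry_out --series '[[[0, 3, -20, 6, 0, 0], [0, 7.7, -41, 12.4, 0, 0], [25, 7.7, -41, 12.4, 0, 0], [50, 7.7, -41, 12.4, 0, 0], [55, 7.7, -41, 12.4, 0, 0], [55, 7.7, -41, 12.4, 0, 0], [55, 7.7, -41, 12.4, 0, 0]]]'

```text
clock: 25.45
tool_pos: [0.6406, 0.0238, 0.2052]
orientation: [-86.3, 89.9, 9.1]
force: [-0.4, 0.1, -1.3]
opening: 0.0617
```

Run:
```python
from h import *
s=snap('wrist','w14.png')
plan((.6394,.0215,.1295,5))
gr=cv2.cvtColor(s['color'],cv2.COLOR_RGB2GRAY)
blob(s,gr<75,.095,1000)
```

```text
t 25.5 pos [0.6406 0.0238 0.2052] jaw -174.7 j [ 20.  18.  -6.   0. -66. -14.] F [-0.6 -0.5 -2.8] open 0.0614
[75.7, 1.5, -2.2] [0.3, 0.0, 0.1] rows>=1.2
[228, 0, 69, 23, 1150] [261.8   9.1] w [ 0.6495 -0.1098  0.095 ] rad
[345, 0, 167, 235, 4460] [437.4  94.4] w [ 0.5059 -0.0629  0.095 ] rad
[224, 51, 73, 76, 4368] [260.2  88.6] w [ 0.6453 -0.0543  0.095 ] rad
[0, 111, 52, 79, 1573] [ 20.  158.2] w [0.8397 0.0198 0.095 ] rad
[226, 150, 67, 40, 1608] [259.1 168.2] w [0.64   0.0096 0.095 ] rad
[0, 199, 512, 185, 56903] [250.8 309.1] w [0.6347 0.1504 0.095 ] rad
[202, 302, 117, 34, 2962] [263.  317.1] w [0.622  0.1585 0.095 ] rad
```

View pics/w14.png

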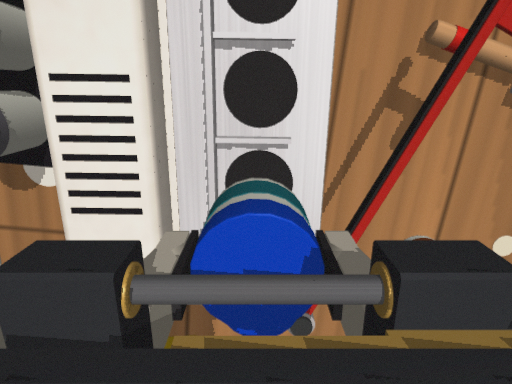

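Emit:
carry_out --series '[[[20, 1.5, -2, 0, 0, 0], [45, 1.5, -2, 0, 0, 0], [65, 1.5, -2, 0, 0, 0], [73, 1.5, -2, 0, 0, 0], [76, 1.5, -2, 0, 0, 0], [76, 1.5, -2, 0, 0, 0]]]'

```text
clock: 26.25
tool_pos: [0.6393, 0.0217, 0.1295]
orientation: [-87.0, 89.9, 8.3]
force: [-1.7, 0.3, 1.3]
opening: 0.0614
```

Emit:
carry_out --series '[[[0, 0, 0, 0, 0, 0], [0, 0, 0, 0, 0, 0], [0, 0, 0, 0, 0, 0], [0, 0, 0, 0, 0, 0], [-15, 0, 0, 0, 0, 0], [-50, 0, 0, 0, 0, 0], [-90, 0, 0, 0, 0, 0], [-110, 0, 0, 0, 0, 0], [-110, 0, 0, 0, 0, 0]]]' --hand -1

```text
clock: 27.38
tool_pos: [0.6398, 0.0216, 0.2412]
orientation: [-82.7, 89.7, 12.6]
force: [-0.1, 0.9, -0.1]
opening: 0.0877
```

Run:
```python
from h import *
s=snap('wrist','w15.png'); t=snap('top','t15.png'); snap('scene','s15.png')
r,g,b=rgb(t)
blob(t,(b>130)&(b>r+70)&(b>g+70),.062,60)
r,g,b=rgb(s)
blob(s,(b>110)&(b>r+70)&(b>g+70),.062,300)
plan((.434,.13,.24,85))
```

```text
[236, 155, 19, 14, 165] [245.6 161.7] w [0.6343 0.0951 0.062 ] rad
[264, 157, 13, 8, 91] [269.8 160.1] w [0.6379 0.0142 0.062 ] rad
[234, 214, 13, 17, 127] [240.8 220.7] w [0.4383 0.1146 0.062 ] rad
[220, 154, 77, 78, 4640] [258.2 193.7] w [0.636  0.0529 0.062 ] rad
[225, 238, 55, 33, 1018] [253.6 256. ] w [0.6341 0.1288 0.062 ] rad
t 27.52 pos [0.6382 0.0214 0.2375] jaw -174.7 j [ 19.  17.  -3.  -0. -70. -14.] F [ 0.6 -0.6 -0.8] open 0.0878
[-2.3, 193.3, 127.1] [-79.7, 0.0, -0.0] rows>=7.4
```

View pics/w15.png

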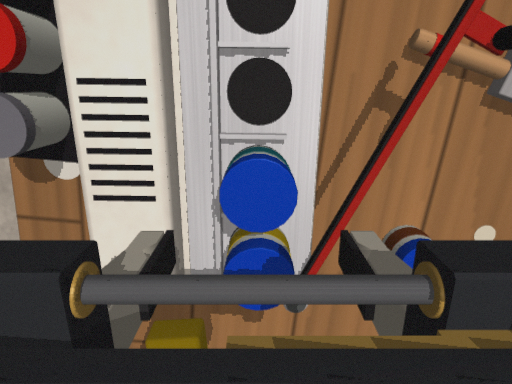

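View pics/t15.png

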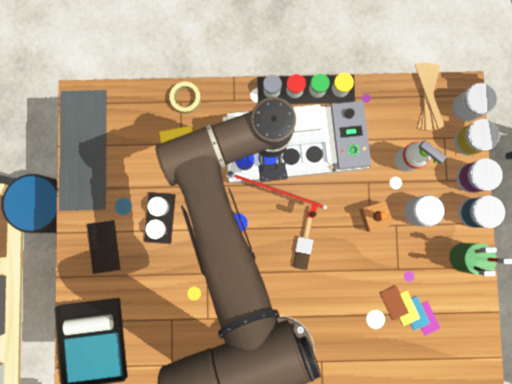

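Run:
```python
from h import *
plan((.434,.129,.24,5),(.434,.129,.115,5))
```

```text
t 27.52 pos [0.6382 0.0214 0.2375] jaw -174.7 j [ 19.  17.  -3.  -0. -70. -14.] F [ 0.6 -0.6 -0.8] open 0.0878
[-2.3, 193.4, 126.1] [0.3, 0.0, -0.1] rows>=3.7
[122.7, 193.2, 126.0] [0.3, 0.0, -0.1] rows>=4.2
```

Emit:
carry_out --series '[[[0, 40, 25, 0, 0, 0], [0, 85, 55, 0, 0, 0], [0, 130, 85, 0, 0, 0], [0, 170, 111, 0, 0, 0], [15, 193, 126, 0, 0, 0], [45, 193, 126, 0, 0, 0], [85, 193, 126, 0, 0, 0], [110, 193, 126, 0, 0, 0], [110, 193, 126, 0, 0, 0]]]'

```text
clock: 28.65
tool_pos: [0.4333, 0.1278, 0.126]
orientation: [123.0, 89.7, -141.7]
force: [0.3, 0.1, 0.7]
opening: 0.0876
```

Run:
```python
from h import *
s=snap('wrist','w16.png')
r,g,b=rgb(s)
blob(s,(b>110)&(b>r+70)&(b>g+70),.062,300)
plan((.434,.129,.035,5))
```

```text
[213, 154, 85, 86, 5580] [255.4 197. ] w [0.4343 0.1236 0.062 ] rad
[239, 243, 49, 23, 631] [255.3 252.7] w [0.4303 0.1679 0.062 ] rad
[290, 246, 51, 25, 955] [316.5 257.3] w [0.3835 0.1676 0.062 ] rad
t 28.7 pos [0.4344 0.1285 0.1275] jaw -174.7 j [ 42.   5. -34.   0. -51. -36.] F [-0.7  0.1 -0. ] open 0.0877
[92.5, 0.1, 0.7] [0.3, -0.1, -0.1] rows>=1.5
```

View pics/w16.png

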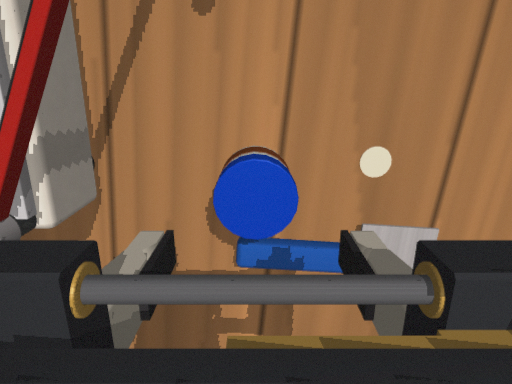

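Run:
```python
from h import *
plan((.4343,.1238,.035,5))
```

```text
t 28.7 pos [0.4344 0.1285 0.1275] jaw -174.7 j [ 42.   5. -34.   0. -51. -36.] F [-0.7  0.1 -0. ] open 0.0877
[92.5, 0.3, -4.5] [0.3, -0.1, -0.1] rows>=1.5
```

Emit:
carry_out --series '[[[30, 0, -4.5, 0, 0, 0], [60, 0, -4.5, 0, 0, 0], [82, 0, -4.5, 0, 0, 0], [90, 0, -4.5, 0, 0, 0], [92, 0, -4.5, 0, 0, 0], [92, 0, -4.5, 0, 0, 0]]]'

```text
clock: 29.45
tool_pos: [0.4359, 0.125, 0.0369]
orientation: [-61.0, 89.9, 34.3]
force: [-1.0, -0.9, -0.1]
opening: 0.0876
```

Emit:
carry_out --series '[[[0, 0, 0, 0, 0, 0], [0, 0, 0, 0, 0, 0], [0, 0, 0, 0, 0, 0], [0, 0, 0, 0, 0, 0], [0, 0, 0, 0, 0, 0]]]' --hand 1

```text
clock: 30.08
tool_pos: [0.4353, 0.1246, 0.0363]
orientation: [-47.9, 90.0, 47.4]
force: [-2.1, 0.2, 5.6]
opening: 0.0613
```

Run:
```python
from h import *
plan((.434,.124,.26,5),(.6455,-.0543,.26,5),(.6455,-.0543,.13,5))
```

```text
t 30.07 pos [0.4353 0.1246 0.0363] jaw -174.7 j [ 41.  13. -40.  -0. -37. -36.] F [-2.1  0.2  5.6] open 0.0613
[-223.7, 1.3, -0.4] [0.3, 0.0, 0.0] rows>=3.6
[-223.7, -192.7, -197.6] [0.3, 0.0, 0.0] rows>=5.7
[-93.7, -192.7, -197.6] [0.3, 0.0, 0.0] rows>=4.7
```

Emit:
carry_out --series '[[[-35, 0, 0, 0, 0, 0], [-90, 0, 0, 0, 0, 0], [-145, 0, 0, 0, 0, 0], [-195, -10, -10, 0, 0, 0], [-223, -45, -46, 0, 0, 0], [-223, -85, -87, 0, 0, 0], [-223, -125, -128, 0, 0, 0], [-223, -160, -164, 0, 0, 0], [-215, -187, -191, 0, 0, 0], [-190, -192.7, -197.6, 0, 0, 0]]]'

```text
clock: 31.32
tool_pos: [0.6474, -0.0561, 0.2251]
orientation: [-110.5, 90.0, -15.3]
force: [-0.9, 0.4, -2.7]
opening: 0.0616
```

Emit:
carry_out --series '[[[20, 0, 0, 0, 0, 0], [30, 0, 0, 0, 0, 0], [30, 0, 0, 0, 0, 0], [30, 0, 0, 0, 0, 0]]]'

```text
clock: 31.82
tool_pos: [0.6459, -0.0541, 0.1971]
orientation: [-94.9, 89.9, 0.5]
force: [-0.3, 0.5, -0.8]
opening: 0.0614
```

Run:
```python
from h import *
s=snap('wrist','w17.png')
plan((.6455,-.0543,.1315,5))
gr=cv2.cvtColor(s['color'],cv2.COLOR_RGB2GRAY)
blob(s,gr<75,.095,1000)
```

```text
t 31.88 pos [ 0.646  -0.0541  0.1972] jaw -174.7 j [ 12.  19.  -5.   0. -65.  -7.] F [-0.2 -0.5 -1.8] open 0.0612
[65.7, 0.6, -0.2] [0.3, -0.0, 0.1] rows>=1.1
[222, 53, 75, 78, 4627] [259.   91.5] w [ 0.6513 -0.1301  0.095 ] rad
[0, 74, 512, 310, 67836] [263.  295.4] w [0.6303 0.0502 0.095 ] rad
[209, 155, 97, 61, 2176] [257.1 178.5] w [ 0.6464 -0.0614  0.095 ] rad
```

View pics/w17.png

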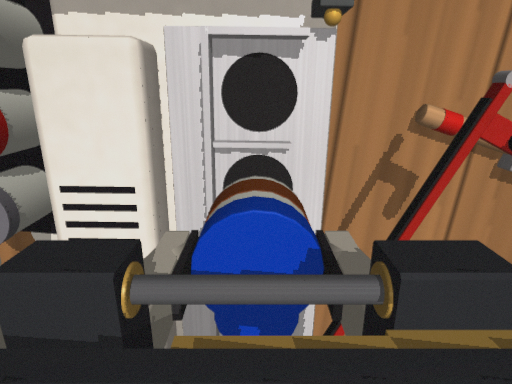

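Emit:
carry_out --series '[[[20, 0.5, 0, 0, 0, 0], [42, 0.5, 0, 0, 0, 0], [58, 0.5, 0, 0, 0, 0], [64, 0.5, 0, 0, 0, 0], [66, 0.5, 0, 0, 0, 0], [66, 0.5, 0, 0, 0, 0]]]'

```text
clock: 32.62
tool_pos: [0.6452, -0.0544, 0.1313]
orientation: [-105.5, 89.9, -10.2]
force: [-2.7, 0.9, 4.8]
opening: 0.0614
```

Emit:
carry_out --series '[[[0, 0, 0, 0, 0, 0], [0, 0, 0, 0, 0, 0], [0, 0, 0, 0, 0, 0], [0, 0, 0, 0, 0, 0], [-15, 0, 0, 0, 0, 0], [-50, 0, 0, 0, 0, 0], [-90, 0, 0, 0, 0, 0], [-120, 0, 0, 0, 0, 0], [-120, 0, 0, 0, 0, 0]]]' --hand -1

```text
clock: 33.75
tool_pos: [0.6466, -0.0544, 0.2545]
orientation: [-91.6, 89.6, 3.8]
force: [0.1, 0.1, -0.2]
opening: 0.0869
```

Run:
```python
from h import *
s=snap('wrist','w18.png'); t=snap('top','t18.png'); q=snap('scene','s18.png')
plan((.60,-.25,.3,5))
print(p2w(t,325,207.4,.112))
a=cv2.imread('pics/s18.png');cv2.imwrite('pics/c10.png',cv2.resize(a[120:320,140:360],None,fx=3.5,fy=3))
```

```text
t 33.9 pos [ 0.6446 -0.0543  0.2499] jaw -174.7 j [ 12.  17.  -1.  -0. -72.  -7.] F [-0.2  0.  -0.4] open 0.0876
[-50.1, 62.6, -190.7] [0.3, 0.0, -0.0] rows>=3.3
[ 0.47366783 -0.15779633  0.112     ]
```

View pics/c10.png

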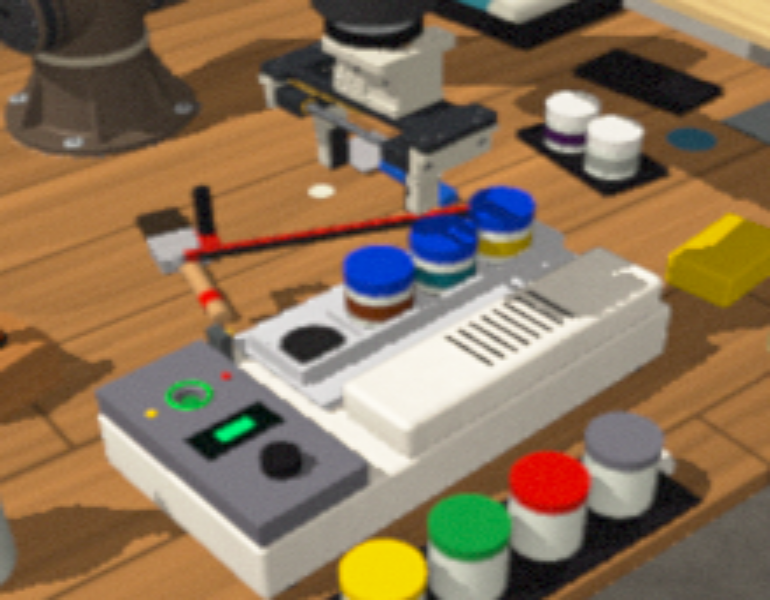

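View pics/t18.png

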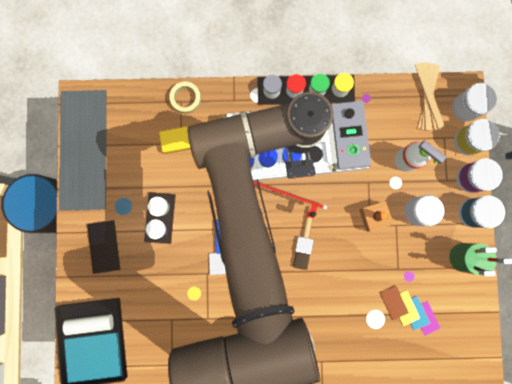

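Run:
```python
from h import *
t=snapshot('top')
print(p2w(t,311.7,214,.166), p2w(t,312,212,.166))
H=np.array([.5867,.1446])
ya=np.radians(4.7)
for ph in [.44,.3,.2,.1,.06,0]:
    a=ya-np.pi/2-ph; u=np.array([np.cos(a),np.sin(a)]); n=np.array([u[1],-u[0]])
    print(ph,np.round(H+.29*u+.036*n,4), 'nose',np.round(H+.322*u,4), w2p(t,[*(H+.322*u),.112]))
plan((.4515,-.1145,.25,5),(.4515,-.1145,.13,5))
```

```text
[ 0.45176553 -0.10854712  0.166     ] [ 0.45792978 -0.10967473  0.166     ]
0.44 [ 0.4514 -0.1144] nose [ 0.4739 -0.157 ] [324.74611012 207.33959486]
0.3 [ 0.4888 -0.1308] nose [ 0.5171 -0.1698] [328.25809256 193.82923371]
0.2 [ 0.5168 -0.1391] nose [ 0.5488 -0.1752] [329.58137011 183.97210665]
0.1 [ 0.5455 -0.1447] nose [ 0.5809 -0.1773] [329.9066995 174.0556071]
0.06 [ 0.5571 -0.1461] nose [ 0.5938 -0.1773] [329.75754568 170.09466433]
0 [ 0.5746 -0.1474] nose [ 0.6131 -0.1763] [329.23620016 164.17903244]
t 33.95 pos [ 0.6445 -0.0543  0.2494] jaw -174.7 j [ 12.  17.  -1.  -0. -72.  -7.] F [-0.5  0.6 -0.6] open 0.0874
[-0.3, 197.7, -42.0] [0.3, 0.0, -0.1] rows>=3.2
[119.7, 197.6, -42.0] [0.3, 0.0, -0.1] rows>=3.8
```

Emit:
carry_out --series '[[[0, 40, -8, 0, 0, 0], [0, 90, -19, 0, 0, 0], [0, 140, -30, 0, 0, 0], [0, 180, -38, 0, 0, 0], [20, 197.5, -42, 0, 0, 0], [40, 197.5, -42, 0, 0, 0], [40, 197.5, -42, 0, 0, 0], [40, 197.5, -42, 0, 0, 0]]]'

```text
clock: 34.95
tool_pos: [0.4526, -0.1146, 0.2104]
orientation: [142.3, 90.0, -122.4]
force: [0.7, 0.5, 1.1]
opening: 0.0875
```

Run:
```python
from h import *
s=snap('wrist','w19.png')
plan((.4515,-.1135,.132,5))
```

```text
t 35.0 pos [ 0.4528 -0.1145  0.2106] jaw -174.7 j [ 10.   1. -26.   0. -63.  -5.] F [-0.5 -0.1  1. ] open 0.0876
[78.6, 1.2, 1.1] [0.3, -0.0, 0.0] rows>=1.3
```

View pics/w19.png

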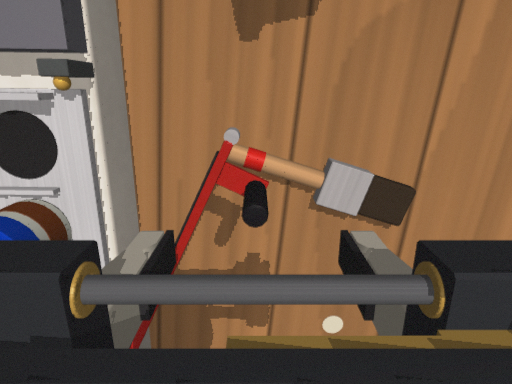

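Run:
```python
from h import *
s=snapshot('wrist')
print(p2w(s,255.5,213,.168),p2w(s,231,136,.112),p2w(s,62,83,.108))
```

```text
[ 0.45360805 -0.11478266  0.168     ] [ 0.47678931 -0.15526889  0.112     ] [ 0.60739498 -0.18272526  0.108     ]
```

Emit:
carry_out --series '[[[30, 0, 0, 0, 0, 0], [55, 0, 0, 0, 0, 0], [72, 0, 0, 0, 0, 0], [78, 0, 0, 0, 0, 0], [78, 0, 0, 0, 0, 0]]]'

```text
clock: 35.67
tool_pos: [0.4525, -0.1145, 0.1323]
orientation: [170.3, 90.0, -94.3]
force: [0.5, -0.2, 0.3]
opening: 0.0879
```

Emit:
carry_out --series '[[[0, 0, 0, 0, 0, 0], [0, 0, 0, 0, 0, 0], [0, 0, 0, 0, 0, 0], [0, 0, 0, 0, 0, 0], [0, 0, 0, 0, 0, 0]]]' --hand 0.4

```text
clock: 36.3
tool_pos: [0.4522, -0.1145, 0.1321]
orientation: [-69.6, 90.0, 25.8]
force: [0.1, 0.3, 0.7]
opening: 0.0429
```

Run:
```python
from h import *
snap('scene','s20.png');snap('wrist','w20.png')
print(get_obs()['force'])
L=4
H=np.array([.5867,.1446]); ya=np.radians(4.7)
W=[]
for ph in [.44,.4,.35,.3,.25,.2,.15,.1]:
    a=ya-np.pi/2-ph; u=np.array([np.cos(a),np.sin(a)]); n=np.array([u[1],-u[0]])
    p=H+.29*u+.036*n+np.array([.0035,0]); W.append((*p,.132,4.7))
plan(*W)
a=cv2.imread('pics/s20.png');cv2.imwrite('pics/c11.png',cv2.resize(a[120:320,140:360],None,fx=3.5,fy=3))
```

```text
[ 0.32911293 -0.2198996  -0.05979733]
t 36.4 pos [ 0.4522 -0.1145  0.1321] jaw -174.7 j [ 10.   6. -32.   0. -52.  -5.] F [ 0.3 -0.2 -0.1] open 0.0353
[0.1, -2.7, -0.1] [0.6, -0.0, -0.0] rows>=0.1
[0.1, -12.6, -6.3] [0.6, -0.0, -0.0] rows>=0.2
[0.1, -25.4, -13.4] [0.6, -0.0, -0.0] rows>=0.5
[0.1, -38.4, -19.9] [0.6, -0.0, -0.0] rows>=0.7
[0.1, -51.8, -25.7] [0.6, -0.0, -0.0] rows>=0.9
[0.1, -65.5, -30.8] [0.6, -0.0, -0.0] rows>=1.2
[0.1, -79.4, -35.3] [0.6, -0.0, -0.0] rows>=1.4
[0.1, -93.6, -39.0] [0.6, -0.0, -0.0] rows>=1.6
```

View pics/c11.png

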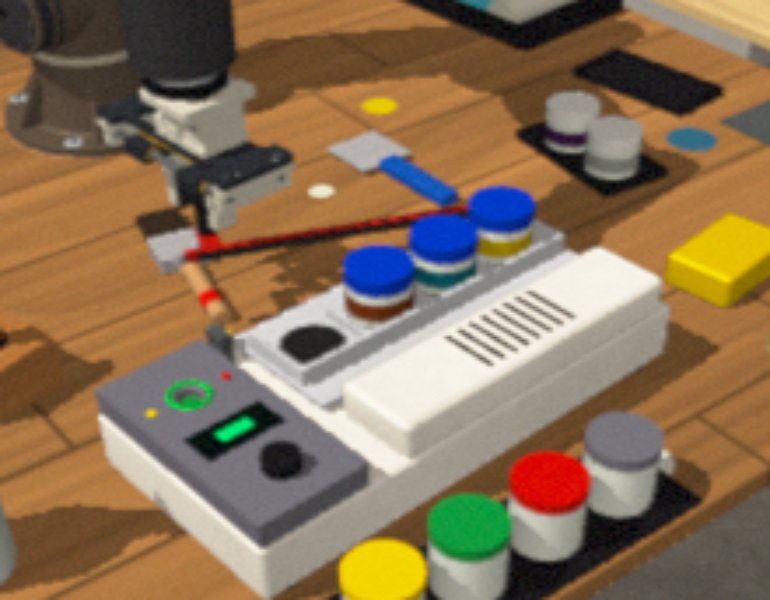

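Emit:
carry_out --series '[[[0, -3, 0, 0, 0, 0], [0, -12.5, -6, 0, 0, 0], [0, -25.5, -13, 0, 0, 0], [0, -38.5, -20, 0, 0, 0], [0, -52, -26, 0, 0, 0], [0, -65.5, -31, 0, 0, 0], [0, -79.5, -35, 0, 0, 0], [0, -91, -38.5, 0, 0, 0], [0, -94, -39, 0, 0, 0], [0, -94, -39, 0, 0, 0]]]'

```text
clock: 37.65
tool_pos: [0.5495, -0.1445, 0.1319]
orientation: [39.3, 90.0, 134.6]
force: [-0.7, 0.7, 0.1]
opening: 0.0265
```

Run:
```python
from h import *
snap('wrist','w21.png')
W=[]
H=np.array([.5867,.1446]); ya=np.radians(4.7)
for ph in [.1,.06,.03,0]:
    a=ya-np.pi/2-ph; u=np.array([np.cos(a),np.sin(a)]); n=np.array([u[1],-u[0]])
    p=H+.29*u+.036*n+np.array([.0045,0]); W.append((*p,.132,4.7))
plan(*W)
```

```text
t 37.7 pos [ 0.5492 -0.1445  0.132 ] jaw -174.7 j [  5.  15. -20.  -0. -54.   0.] F [0.6 0.5 0.8] open 0.0265
[0.0, -0.8, -0.3] [0.6, 0.0, -0.0] rows>=0.1
[0.0, -12.2, -2.8] [0.6, 0.0, -0.0] rows>=0.2
[0.0, -20.8, -4.4] [0.6, 0.0, -0.0] rows>=0.3
[0.0, -29.5, -5.7] [0.6, 0.0, -0.0] rows>=0.5
```

View pics/w21.png

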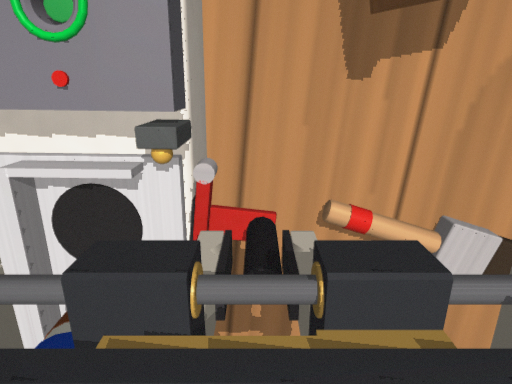

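Works. Now push over the ball in small steps, reading force.

Emit:
carry_out --series '[[[0, -4, -1, 0, 0, 0], [0, -8, -2, 0, 0, 0], [0, -12, -3, 0, 0, 0], [0, -15, -3.5, 0, 0, 0], [0, -18, -4, 0, 0, 0], [0, -21, -4.5, 0, 0, 0], [0, -23, -5, 0, 0, 0], [0, -23, -5, 0, 0, 0]]]'

```text
clock: 38.7
tool_pos: [0.5712, -0.1476, 0.1317]
orientation: [84.5, 89.8, 179.8]
force: [-4.0, 0.4, 3.0]
opening: 0.0263
```

Emit:
carry_out --series '[[[0, -2, -0.4, 0, 0, 0], [0, -4, -0.8, 0, 0, 0], [0, -4, -0.8, 0, 0, 0]]]'

```text
clock: 39.08
tool_pos: [0.5771, -0.148, 0.1319]
orientation: [-111.4, 90.0, -16.1]
force: [-1.8, -1.3, -1.0]
opening: 0.0265
```

Run:
```python
from h import *
snap('wrist','w22.png')
plan((.579,-.1474,.132,4.7))
```

```text
t 39.12 pos [ 0.5772 -0.1479  0.132 ] jaw -174.7 j [  4.  18. -17.   0. -56.   1.] F [-1.3  0.1  0.4] open 0.026
[0.0, -1.8, 0.4] [0.6, -0.0, 0.0] rows>=0.1
```

View pics/w22.png

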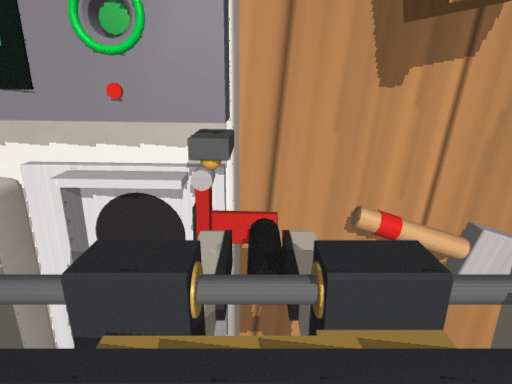

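Emit:
carry_out --series '[[[0, -1.5, 0, 0, 0, 0], [0, -3, 0, 0, 0, 0], [0, -3, 0, 0, 0, 0]]]'

```text
clock: 39.5
tool_pos: [0.5803, -0.1475, 0.1322]
orientation: [-90.4, 90.0, 4.9]
force: [0.9, 0.1, -0.2]
opening: 0.0263
```

Emit:
carry_out --series '[[[0, -1.5, 0, 0, 0, 0], [0, -2.5, 0, 0, 0, 0], [0, -2.5, 0, 0, 0, 0]]]'

```text
clock: 39.88
tool_pos: [0.581, -0.1475, 0.132]
orientation: [84.5, 89.9, 179.8]
force: [-6.0, 0.1, 4.0]
opening: 0.0263
```

Run:
```python
from h import *
s=snap('wrist','w23.png')
plan((.579,-.1474,.132,4.7))
a=cv2.imread('pics/w23.png');cv2.imwrite('pics/c12.png',cv2.resize(a[100:290,150:340],None,fx=3,fy=3))
```

```text
t 39.92 pos [ 0.5809 -0.1475  0.1319] jaw -174.7 j [  4.  18. -16.  -0. -56.   1.] F [-6.1  0.4  2.7] open 0.0265
[-0.1, 1.9, 0.3] [0.6, 0.0, -0.1] rows>=0.1
```

View pics/c12.png

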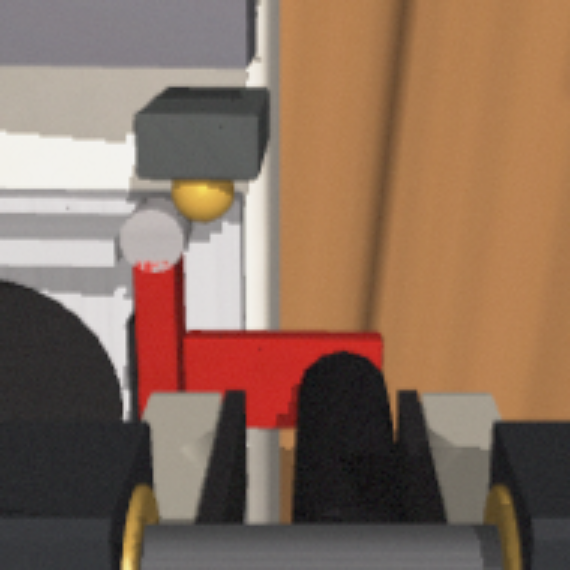

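Emit:
carry_out --series '[[[0, -1.5, 0, 0, 0, 0], [0, -3, 0, 0, 0, 0], [0, -3, 0, 0, 0, 0]]]'

```text
clock: 40.3
tool_pos: [0.5811, -0.1475, 0.1317]
orientation: [85.5, 89.5, -179.3]
force: [-14.5, 1.3, 10.7]
opening: 0.0261
```

Emit:
carry_out --series '[[[0, 3, 0, 0, 0, 0], [0, 5, 0, 0, 0, 0], [0, 5, 0, 0, 0, 0], [0, 5, 0, 0, 0, 0]]]'

```text
clock: 40.8
tool_pos: [0.5808, -0.1475, 0.1321]
orientation: [-100.2, 90.0, -4.8]
force: [0.2, 0.5, 0.8]
opening: 0.0267
```

Run:
```python
from h import *
s=snap('wrist','w24.png')
plan((.579,-.1474,.132,4.7))
a=cv2.imread('pics/w24.png');cv2.imwrite('pics/c13.png',cv2.resize(a[100:290,150:340],None,fx=3,fy=3))
```

```text
t 40.85 pos [ 0.5807 -0.1475  0.1321] jaw -174.7 j [  4.  18. -16.   0. -56.   1.] F [-0.1  0.5  0. ] open 0.0261
[0.1, 1.7, 0.3] [0.6, -0.0, 0.0] rows>=0.1
```

View pics/c13.png

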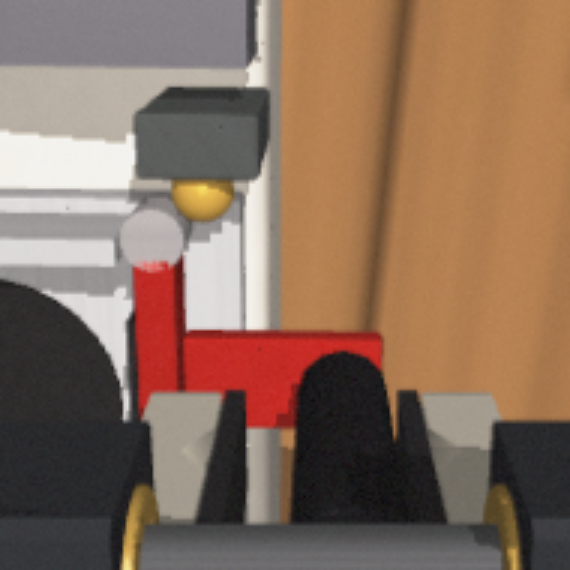

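Emit:
carry_out --series '[[[0, 2, 0, 0, 0, 0], [-20, 2, 0, 0, 0, 0], [-60, 2, 0, 0, 0, 0], [-100, 2, 0, 0, 0, 0], [-120, 2, 0, 0, 0, 0], [-120, 2, 0, 0, 0, 0]]]'

```text
clock: 41.6
tool_pos: [0.5792, -0.1478, 0.2539]
orientation: [-95.4, 89.8, -0.1]
force: [-0.5, 0.2, -1.0]
opening: 0.0264
```

Run:
```python
from h import *
plan((.4434,-.338,.25,5))
t=snap('top','t25.png'); snap('scene','s25.png')
a=cv2.imread('pics/s25.png');cv2.imwrite('pics/c14.png',cv2.resize(a[120:320,100:360],None,fx=3,fy=3))
```

```text
t 41.6 pos [ 0.5792 -0.1478  0.2539] jaw -174.7 j [  4.  12.  -7.   0. -70.   1.] F [-0.5  0.2 -1. ] open 0.0264
[3.5, 152.9, -176.8] [0.3, -0.0, 0.2] rows>=3.7
```

View pics/c14.png

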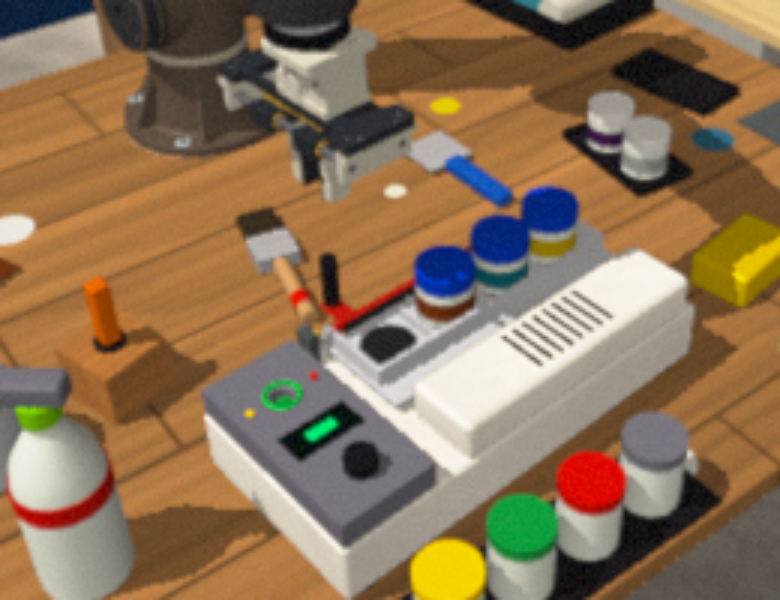

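View pics/t25.png

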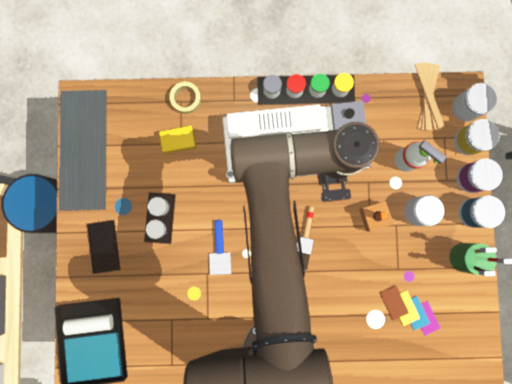

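Emit:
carry_out --series '[[[0, 35, -40, 0, 0, 0], [0, 75, -87, 0, 0, 0], [0, 115, -133, 0, 0, 0], [0, 143, -165, 0, 0, 0], [3, 153, -177, 0, 0, 0], [3, 153, -177, 0, 0, 0], [3, 153, -177, 0, 0, 0]]]' --hand -0.4

```text
clock: 42.58
tool_pos: [0.4429, -0.3376, 0.2485]
orientation: [53.2, 90.0, 148.6]
force: [0.6, 0.4, -0.3]
opening: 0.0615
```

Run:
```python
from h import *
s=snap('wrist','w26.png')
r,g,b=rgb(s)
blob(s,(r>180)&(g>50)&(g<130)&(b<70),.145)
plan((.4434,-.338,.092,5))
```

```text
[244, 176, 22, 21, 454] [254.5 186.1] w [ 0.4446 -0.3377  0.145 ] rad
t 42.62 pos [ 0.4431 -0.3374  0.2487] jaw -174.6 j [-17.   9. -12.  -0. -69.  23.] F [-0.1  0.  -0.1] open 0.0611
[156.7, -0.4, -0.6] [0.4, 0.0, -0.0] rows>=2.5
```

View pics/w26.png

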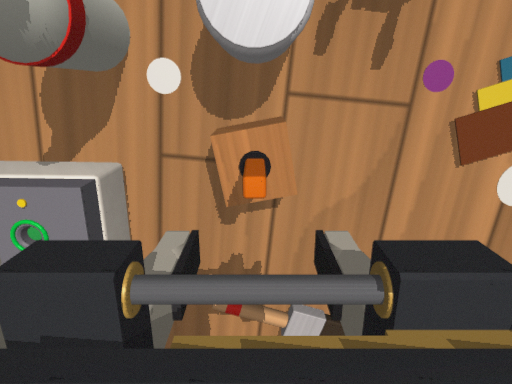

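Emit:
carry_out --series '[[[40, -1, 0, 0, 0, 0], [80, -1, 0, 0, 0, 0], [115, -1, 0, 0, 0, 0], [140, -1, 0, 0, 0, 0], [153, -1, 0, 0, 0, 0], [157, -1, 0, 0, 0, 0], [157, -1, 0, 0, 0, 0]]]'

```text
clock: 43.5
tool_pos: [0.4441, -0.3381, 0.0927]
orientation: [-124.6, 89.9, -29.3]
force: [0.1, -0.3, 0.6]
opening: 0.0614
```

Run:
```python
from h import *
s=snap('wrist','w27.png')
plan((.444,-.3378,.092,5))
```

```text
t 43.55 pos [ 0.4441 -0.3382  0.0929] jaw -174.6 j [-17.  17. -24.   0. -49.  23.] F [ 0.5  0.7 -0.3] open 0.0613
[0.9, 0.1, 0.4] [0.4, -0.0, 0.1] rows>=0.0
```

View pics/w27.png

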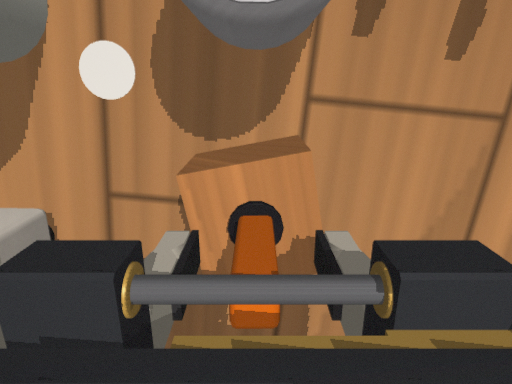

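Emit:
carry_out --series '[[[0, 0, 0, 0, 0, 0], [0, 0, 0, 0, 0, 0], [0, 0, 0, 0, 0, 0], [0, 0, 0, 0, 0, 0], [0, 0, 0, 0, 0, 0], [0, 0, 0, 0, 0, 0]]]' --hand 1

```text
clock: 44.3
tool_pos: [0.4434, -0.3381, 0.0921]
orientation: [42.2, 90.0, 137.5]
force: [1.3, 0.8, 0.7]
opening: 0.02
```

Run:
```python
from h import *
o=get_obs();p=o['tool_pos']; print(p,o['force'],o['moment'],o['opening'],grasp_offset)
plan((p[0],p[1],p[2],5),(p[0],p[1],.21,5),(p[0]+.217,p[1]+.083,.21,5))
```

```text
[ 0.44343611 -0.33809813  0.09205012] [1.28513242 0.75676781 0.72945394] [0.05822936 0.06824367 0.04168015] 0.020047551209361372 -0.0188
t 44.3 pos [ 0.4434 -0.3381  0.0921] jaw -174.7 j [-17.  17. -24.  -0. -49.  23.] F [1.3 0.8 0.7] open 0.02
[0.0, 0.0, 0.0] [0.3, 0.0, -0.0] rows>=0.0
[-117.9, 0.0, 0.0] [0.3, 0.0, -0.0] rows>=1.9
[-118.0, -223.8, 62.5] [0.3, 0.0, -0.0] rows>=4.2
```

Emit:
carry_out --series '[[[-15, 0, 0, 0, 0, 0], [-40, 0, 0, 0, 0, 0], [-70, 0, 0, 0, 0, 0], [-100, 0, 0, 0, 0, 0], [-125, 0, 0, 0, 0, 0], [-133, 0, 0, 0, 0, 0], [-133, 0, 0, 0, 0, 0]]]'

```text
clock: 45.18
tool_pos: [0.4435, -0.338, 0.2254]
orientation: [-99.1, 90.0, -3.8]
force: [-0.6, 0.0, 0.1]
opening: 0.0202
```

Emit:
carry_out --series '[[[0, -25, 7, 0, 0, 0], [0, -65, 18, 0, 0, 0], [0, -105, 29, 0, 0, 0], [0, -145, 41, 0, 0, 0], [0, -185, 52, 0, 0, 0], [0, -210, 59, 0, 0, 0], [0, -223.5, 62.5, 0, 0, 0], [0, -223.5, 62.5, 0, 0, 0], [0, -223.5, 62.5, 0, 0, 0]]]'

```text
clock: 46.3
tool_pos: [0.6594, -0.2554, 0.2248]
orientation: [78.2, 90.0, 173.5]
force: [-0.6, -1.1, -0.4]
opening: 0.0197
```

Run:
```python
from h import *
s=snap('wrist','w28.png'); q=snap('scene','s28.png'); t=snap('top','t28.png')
plan((.6604,-.2551,.209,5))
a=cv2.imread('pics/s28.png');cv2.imwrite('pics/c15.png',cv2.resize(a[160:300,130:290],None,fx=5,fy=4.2,interpolation=cv2.INTER_CUBIC))
```

```text
t 46.45 pos [ 0.6595 -0.2556  0.2256] jaw -174.7 j [ -5.  24.   5.  -0. -72.  11.] F [-0.4 -0.3 -1.5] open 0.0198
[16.6, -0.9, 0.4] [0.3, -0.0, 0.0] rows>=0.3
```

View pics/w28.png

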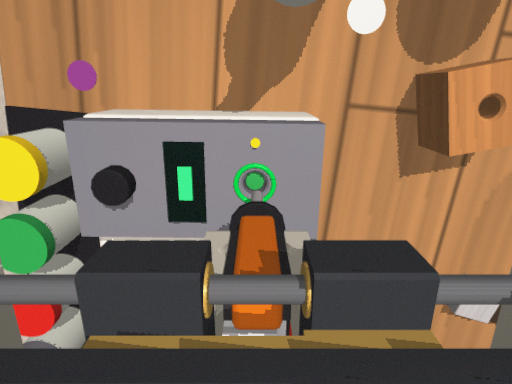

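View pics/c15.png

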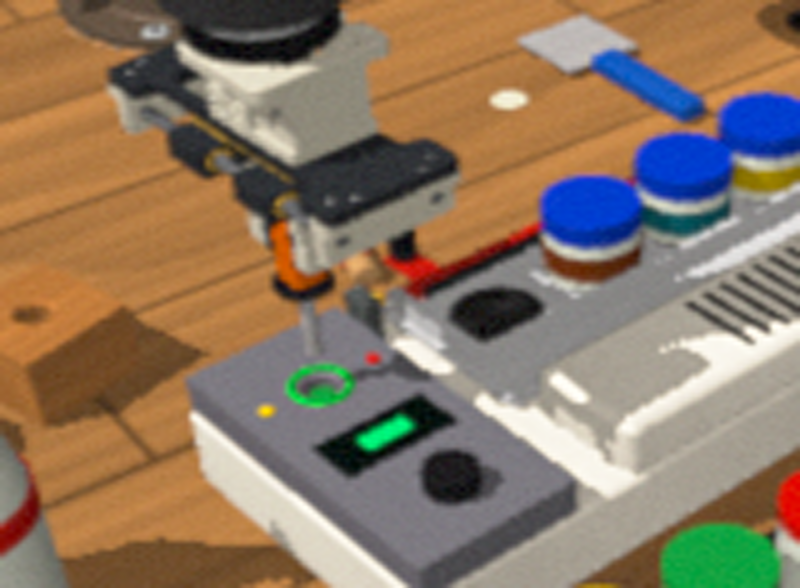

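Run:
```python
from h import *
s=snapshot('wrist'); a=cv2.cvtColor(s['color'],cv2.COLOR_RGB2BGR)
r,g,b=rgb(s)
m=((g>r+50)&(g>b+40)); ys,xs=np.where(m[140:230,225:290]); 
m2=m[140:230,225:290].astype(np.uint8); e=cv2.fitEllipse(max(cv2.findContours(m2,cv2.RETR_EXTERNAL,cv2.CHAIN_APPROX_NONE)[0],key=cv2.contourArea)); print(e, p2w(s,e[0][0]+225,e[0][1]+140,.11))
print('hole',p2w(s,490.5,105,.065))
p=get_obs()['tool_pos']; print('tip pred px',w2p(s,[p[0],p[1],p[2]-.087]), p)
cv2.imwrite('pics/c16.png',np.hstack([cv2.resize(a[150:240,210:300],None,fx=4.4,fy=4.4,interpolation=cv2.INTER_CUBIC),cv2.resize(a[50:140,422:512],None,fx=4.4,fy=4.4,interpolation=cv2.INTER_CUBIC)]))
```

```text
((29.532052993774414, 43.25941848754883), (37.707218170166016, 39.222694396972656), 90.09500885009766) [ 0.66130471 -0.25469331  0.11      ]
hole [ 0.44545086 -0.33869747  0.065     ]
tip pred px [256.53545056 192.64728733] [ 0.65961916 -0.25559176  0.22565273]
```

View pics/c16.png

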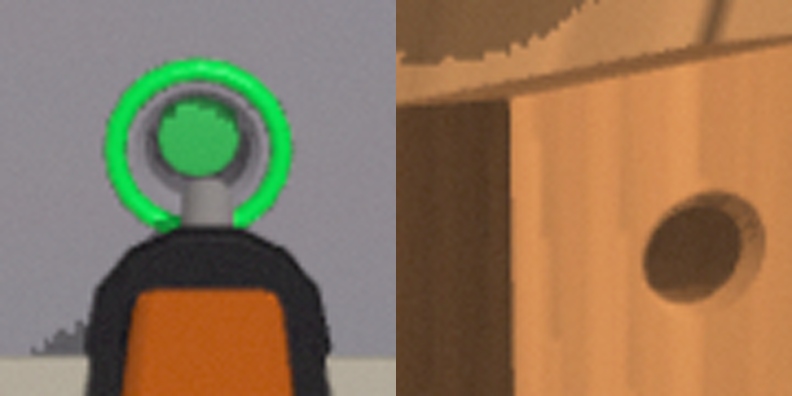

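Emit:
carry_out --series '[[[0, -1.5, 0, 0, 0, 0], [10, -1.5, 0, 0, 0, 0], [20, -1.5, 0, 0, 0, 0], [28, -1.5, 0, 0, 0, 0], [31, -1.5, 0, 0, 0, 0], [31, -1.5, 0, 0, 0, 0]]]'

```text
clock: 47.25
tool_pos: [0.6616, -0.255, 0.1937]
orientation: [85.9, 90.0, -178.8]
force: [-0.4, -0.3, -0.0]
opening: 0.0197
```

Run:
```python
from h import *
s=snap('wrist','w29.png'); q=snap('scene','s29.png')
plan((.6611,-.2551,.184,5))
a=cv2.cvtColor(s['color'],cv2.COLOR_RGB2BGR);b=cv2.imread('pics/s29.png')
cv2.imwrite('pics/c17.png',np.hstack([cv2.resize(a[130:250,200:320],(400,400),interpolation=cv2.INTER_CUBIC),cv2.resize(b[220:270,170:220],(400,400),interpolation=cv2.INTER_CUBIC)]))
```

```text
t 47.35 pos [ 0.6619 -0.2551  0.1944] jaw -174.7 j [ -5.  25.   3.   0. -68.  11.] F [ 0.3  0.7 -1.4] open 0.0197
[10.4, 0.8, 0.0] [0.3, -0.0, 0.0] rows>=0.2
```

View pics/c17.png

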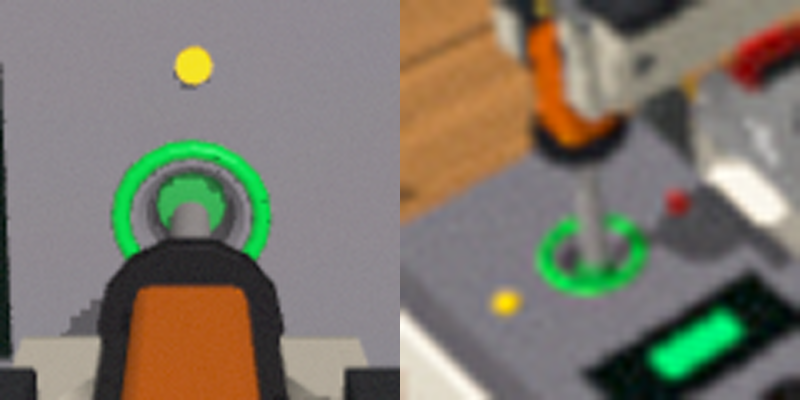

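Emit:
carry_out --series '[[[2, 0, 0, 0, 0, 0], [4, 0, -0.5, 0, 0, 0], [6, 0, -0.5, 0, 0, 0], [6, 0, -0.5, 0, 0, 0]]]'

```text
clock: 47.85
tool_pos: [0.6617, -0.2556, 0.1882]
orientation: [-148.3, 90.0, -53.0]
force: [-1.0, 1.4, 1.5]
opening: 0.0198
```

Emit:
carry_out --series '[[[1, 0, 0, 0, 0, 0], [2, 0, 0, 0, 0, 0], [2, 0, 0, 0, 0, 0]]]'

```text
clock: 48.22
tool_pos: [0.6617, -0.2556, 0.1862]
orientation: [-135.9, 90.0, -40.6]
force: [-0.6, -0.2, 3.0]
opening: 0.0199
```

Emit:
carry_out --series '[[[1, 0, 0, 0, 0, 0], [2, 0, 0, 0, 0, 0], [2, 0, 0, 0, 0, 0]]]'

```text
clock: 48.6
tool_pos: [0.6618, -0.2555, 0.1842]
orientation: [-129.8, 90.0, -34.5]
force: [-0.8, 0.7, 4.6]
opening: 0.0196
```

Emit:
carry_out --series '[[[0.5, 0, 0, 0, 0, 0], [1, 0, 0, 0, 0, 0], [1, 0, 0, 0, 0, 0]]]'

```text
clock: 48.98
tool_pos: [0.6618, -0.2555, 0.1832]
orientation: [-118.6, 90.0, -23.3]
force: [-0.2, 0.1, 5.4]
opening: 0.0199
```

Emit:
carry_out --series '[[[0.5, 0, 0, 0, 0, 0], [1, 0, 0, 0, 0, 0], [1, 0, 0, 0, 0, 0]]]'

```text
clock: 49.35
tool_pos: [0.6618, -0.2556, 0.1829]
orientation: [-130.7, 90.0, -35.3]
force: [-1.9, 0.5, 7.9]
opening: 0.0199
```

Emit:
carry_out --series '[[[0.5, 0, 0, 0, 0, 0], [1, 0, 0, 0, 0, 0], [1, 0, 0, 0, 0, 0], [1, 0, 0, 0, 0, 0]]]'

```text
clock: 49.85
tool_pos: [0.6618, -0.2556, 0.1828]
orientation: [-127.8, 89.9, -32.5]
force: [-4.1, 1.7, 13.7]
opening: 0.02
```

Emit:
carry_out --series '[[[-5, 0, 0, 0, 0, 0], [-12, 0, 0, 0, 0, 0], [-25, 0, 0, 0, 0, 0], [-40, 0, 0, 0, 0, 0], [-43, 0, 0, 0, 0, 0], [-43, 0, 0, 0, 0, 0]]]'

```text
clock: 50.6
tool_pos: [0.6618, -0.2554, 0.2243]
orientation: [-79.1, 90.0, 16.2]
force: [0.4, -0.5, -0.5]
opening: 0.0196
```

Run:
```python
from h import *
s=snap('wrist','w30.png'); q=snap('scene','s30.png')
plan((.4435,-.3381,.2255,5))
a=cv2.cvtColor(s['color'],cv2.COLOR_RGB2BGR)
cv2.imwrite('pics/c18.png',np.hstack([cv2.resize(a[150:240,210:300],None,fx=4.4,fy=4.4,interpolation=cv2.INTER_CUBIC),cv2.resize(a[50:140,422:512],None,fx=4.4,fy=4.4,interpolation=cv2.INTER_CUBIC)]))
p=get_obs()['tool_pos']; print('tip pred px',w2p(s,[p[0],p[1],p[2]-.087]), p)
```

```text
t 50.7 pos [ 0.6614 -0.2553  0.2235] jaw -174.7 j [ -5.  24.   5.  -0. -72.  11.] F [-0.8 -0.1 -1.3] open 0.0199
[-1.8, 224.7, -62.2] [0.3, 0.0, -0.0] rows>=3.7
tip pred px [257.08975725 192.37027662] [ 0.66143015 -0.25534253  0.22352189]
```

View pics/c18.png

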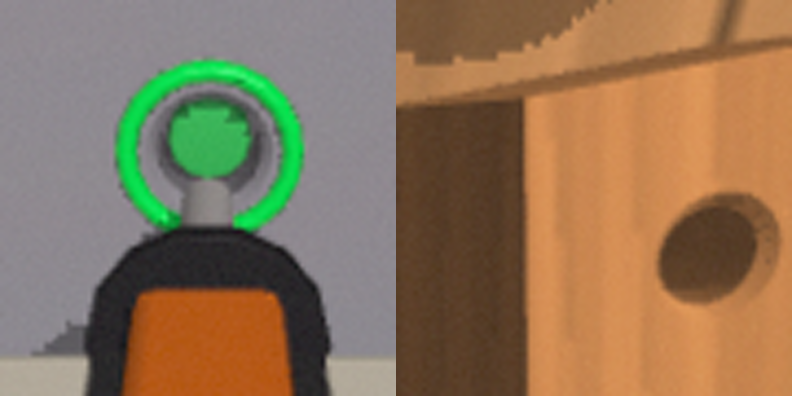

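Emit:
carry_out --series '[[[0, 25, -7, 0, 0, 0], [0, 65, -18, 0, 0, 0], [0, 105, -29, 0, 0, 0], [0, 145, -40, 0, 0, 0], [0, 185, -51, 0, 0, 0], [0, 212, -58.5, 0, 0, 0], [0, 224.5, -62, 0, 0, 0], [0, 224.5, -62, 0, 0, 0], [0, 224.5, -62, 0, 0, 0]]]'

```text
clock: 51.82
tool_pos: [0.4448, -0.3379, 0.2239]
orientation: [-132.5, 90.0, -37.2]
force: [0.9, -0.2, -1.8]
opening: 0.0194
```

Run:
```python
from h import *
s=snap('wrist','w31.png'); q=snap('scene','s31.png')
plan((.4435,-.3381,.2255,5),(.4435,-.3381,.0921,5))
```

```text
t 51.92 pos [ 0.4448 -0.3378  0.2238] jaw -174.6 j [-17.  10. -14.   0. -66.  22.] F [-0.4 -0.5 -0.4] open 0.0198
[-1.7, 1.3, -0.2] [0.4, 0.0, -0.0] rows>=0.0
[131.7, 1.3, -0.2] [0.4, 0.0, -0.0] rows>=2.1
```

View pics/w31.png

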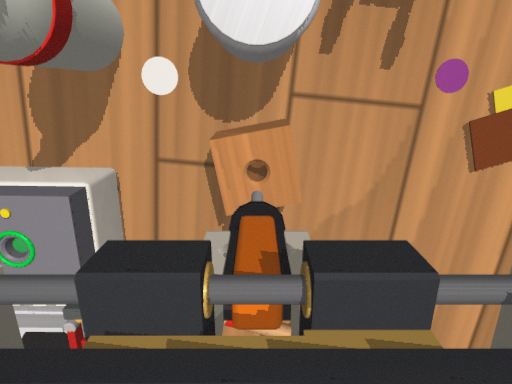

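Run:
```python
from h import *
s=snapshot('wrist'); print(p2w(s,258,170.5,.065))
```

```text
[ 0.44332278 -0.33764646  0.065     ]
```

Emit:
carry_out --series '[[[20, 1, 0, 0, 0, 0], [45, 1, 0, 0, 0, 0], [60, 1, 0, 0, 0, 0], [68, 1, 0, 0, 0, 0], [76, 1, 0, 0, 0, 0], [80, 1, 0, 0, 0, 0]]]'

```text
clock: 52.72
tool_pos: [0.4431, -0.3382, 0.144]
orientation: [-124.7, 90.0, -29.3]
force: [0.2, 0.5, 0.3]
opening: 0.0202
```

Emit:
carry_out --series '[[[10, 0, 0, 0, 0, 0], [22, 0, 0, 0, 0, 0], [34, 0, 0, 0, 0, 0], [44, 0, 0, 0, 0, 0], [49, 0, 0, 0, 0, 0], [51, 0, 0, 0, 0, 0], [51, 0, 0, 0, 0, 0]]]'

```text
clock: 53.6
tool_pos: [0.4431, -0.3382, 0.0932]
orientation: [-130.1, 90.0, -34.8]
force: [0.2, 0.6, -0.7]
opening: 0.0197
```

Run:
```python
from h import *
s=snap('wrist','w32.png')
plan((.4435,-.3381,.092,5))
```

```text
t 53.65 pos [ 0.4431 -0.3383  0.0933] jaw -174.7 j [-17.  17. -24.   0. -49.  23.] F [-0.4  0.9  0.3] open 0.02
[1.3, -0.4, 0.1] [0.3, -0.0, 0.0] rows>=0.0
```

Emit:
carry_out --series '[[[1, 0, 0, 0, 0, 0], [1.5, 0, 0, 0, 0, 0], [1.5, 0, 0, 0, 0, 0]]]'

```text
clock: 54.02
tool_pos: [0.4431, -0.3382, 0.092]
orientation: [-128.7, 90.0, -33.4]
force: [-0.8, 1.7, 4.0]
opening: 0.0199
```

Emit:
carry_out --series '[[[0, 0, 0, 0, 0, 0], [0, 0, 0, 0, 0, 0], [0, 0, 0, 0, 0, 0], [0, 0, 0, 0, 0, 0], [-20, 0, 0, 0, 0, 0], [-60, 0, 0, 0, 0, 0], [-110, 0, 0, 0, 0, 0], [-160, 0, 0, 0, 0, 0], [-180, 0, 0, 0, 0, 0], [-180, 0, 0, 0, 0, 0]]]' --hand -0.4

```text
clock: 55.28
tool_pos: [0.4437, -0.3384, 0.2734]
orientation: [-115.6, 89.8, -20.2]
force: [-0.4, -0.1, -1.9]
opening: 0.0614
```

Run:
```python
from h import *
s=snap('wrist','w33.png'); q=snap('scene','s33.png'); t=snap('top','t33.png')
plan((.3,-.5,.3,5))
a=cv2.imread('pics/s33.png');cv2.imwrite('pics/c19.png',cv2.resize(a[120:320,100:360],None,fx=3,fy=3))
```

```text
t 55.42 pos [ 0.4424 -0.3378  0.2703] jaw -174.7 j [-17.   8. -10.  -0. -72.  23.] F [-0.8 -0.2 -0.4] open 0.0612
[-29.6, 156.9, -148.3] [0.3, 0.1, -0.1] rows>=3.5
```

View pics/c19.png

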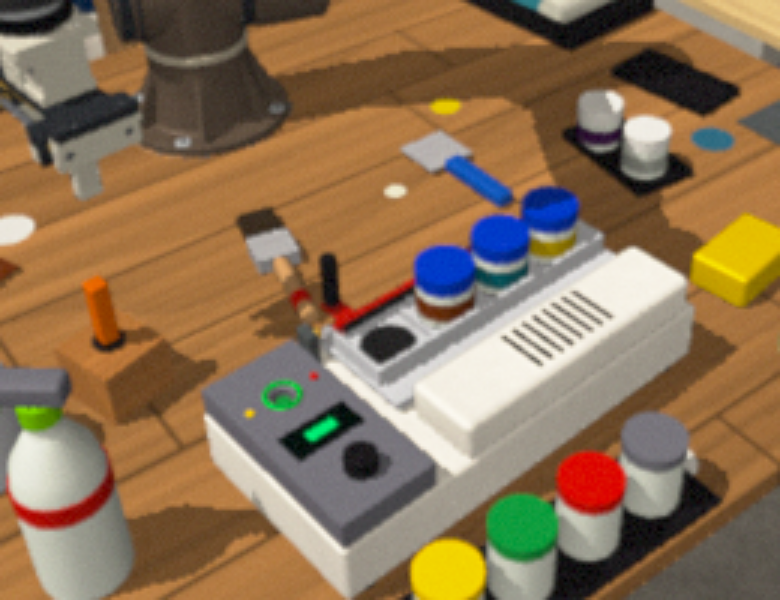

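View pics/w33.png

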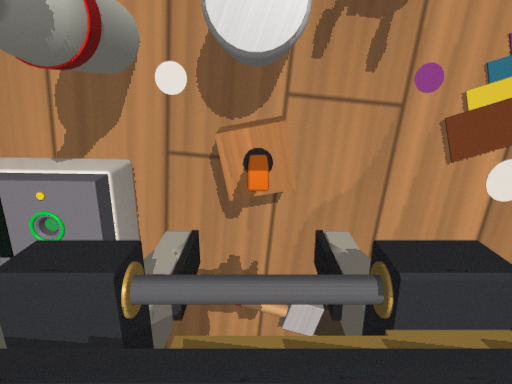

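View pics/t33.png

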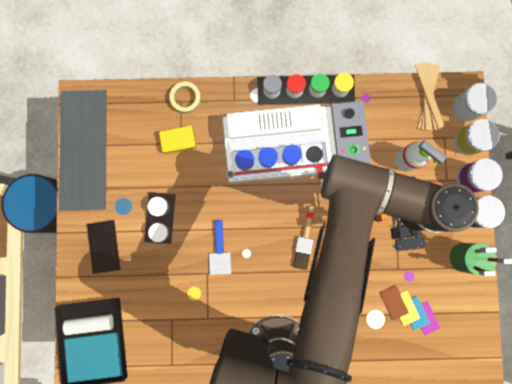

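Run:
```python
from h import *
for f in ['t25','t33']:
    a=cv2.imread(f'pics/{f}.png'); t=snapshot('top'); t['color']=a[...,::-1]
    m=np.zeros(a.shape[:2],np.uint8); m[190:250,135:190]=a[190:250,135:190].min(2)>120
    blob(t,m,.066,60)
    cv2.imwrite('pics/c20_%s.png'%f,cv2.resize(a[185:250,125:200],None,fx=6,fy=6,interpolation=cv2.INTER_CUBIC))
r,g,b=rgb(t); blob(t,(b>130)&(b>r+70)&(b>g+70),.157,60)
cv2.imwrite('pics/c20.png',np.hstack([cv2.imread('pics/c20_t25.png')[:, :390],cv2.imread('pics/c20_t33.png')[:, :390]]))
```

```text
[147, 197, 22, 19, 322] [157.6 206.2] w [0.4921 0.3882 0.066 ] rad
[146, 220, 20, 19, 305] [155.3 228.9] w [0.4177 0.3962 0.066 ] rad
[147, 196, 21, 21, 331] [157.1 206. ] w [0.4928 0.39   0.066 ] rad
[148, 223, 20, 19, 310] [157.5 232. ] w [0.4071 0.3889 0.066 ] rad
[283, 145, 19, 19, 292] [291.8 153.8] w [ 0.6428 -0.0528  0.157 ] rad
[259, 147, 19, 19, 296] [267.8 156.1] w [0.6371 0.0228 0.157 ] rad
[235, 150, 19, 19, 279] [244.3 158.6] w [0.6308 0.0967 0.157 ] rad
[215, 221, 8, 33, 224] [218.6 236.6] w [0.3886 0.1813 0.157 ] rad
```

View pics/c20.png

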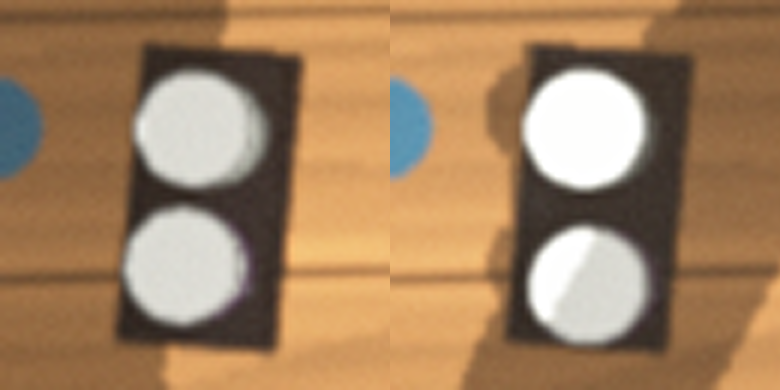

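Run:
```python
from h import *
plan((.47,.38,.30,85),(.44,.34,.30,85))
```

```text
t 55.52 pos [ 0.4424 -0.3379  0.2702] jaw -174.7 j [-17.   8. -10.  -0. -72.  23.] F [-0.1  0.7  0.3] open 0.0612
[-29.2, -93.9, 712.3] [-79.7, 0.1, -0.1] rows>=11.5
[-29.2, -60.4, 675.2] [-79.7, 0.1, -0.1] rows>=10.9
```

Emit:
carry_out --series '[[[-40, 0, 20, 0, 0, 0], [-50, -5, 60, -7, 0, 0], [-50, -15, 110, -14, 0, 0], [-50, -25, 160, -21, 0, 0], [-50, -35, 210, -28, 0, 0], [-50, -45, 260, -35, 0, 0], [-50, -50, 310, -42, 0, 0], [-50, -50, 360, -49, 0, 0], [-50, -50, 410, -56, 0, 0], [-50, -50, 455, -63, 0, 0]]]' --hand -1

```text
clock: 56.78
tool_pos: [0.4499, 0.1211, 0.3209]
orientation: [59.7, 89.9, -141.7]
force: [0.6, 0.2, 0.8]
opening: 0.0877
```

Run:
```python
from h import *
plan((.42,.395,.20,85))
```

```text
t 56.77 pos [0.4499 0.1211 0.3209] jaw -111.4 j [ 39.  -3. -15.  -0. -77.  29.] F [0.6 0.2 0.8] open 0.0877
[120.7, -244.2, 127.8] [-16.4, 0.0, -0.0] rows>=4.8
```

Emit:
carry_out --series '[[[0, -50, 26, -4, 0, 0], [0, -100, 52, -8, 0, 0], [0, -150, 78, -12, 0, 0], [20, -200, 104, -16, 0, 0], [60, -235, 122, -16.4, 0, 0], [100, -244, 128, -16.4, 0, 0], [120, -244, 128, -16.4, 0, 0], [120, -244, 128, -16.4, 0, 0]]]'

```text
clock: 57.78
tool_pos: [0.4208, 0.3925, 0.199]
orientation: [64.3, 89.7, -120.9]
force: [-0.1, 0.2, 1.1]
opening: 0.0874
```

Run:
```python
from h import *
s=snap('wrist','w34.png')
plan((.408,.391,.08,85))
r,g,b=rgb(s)
blob(s,(r>160)&(b>160)&(g>160),.066,800)
```

```text
t 57.83 pos [0.4215 0.3932 0.2007] jaw -95.3 j [ 62.  12. -14.   0. -64.  22.] F [ 0.5 -0.4  0.7] open 0.0879
[120.8, 3.1, 13.2] [-0.3, 0.0, -0.1] rows>=1.9
[215, 58, 71, 75, 4154] [250.1  95. ] w [0.4947 0.3922 0.066 ] rad
[229, 160, 65, 62, 3193] [261.3 190.5] w [0.4084 0.3901 0.066 ] rad
[407, 221, 63, 47, 1087] [434.9 235.2] w [0.3468 0.225  0.066 ] rad
```

View pics/w34.png

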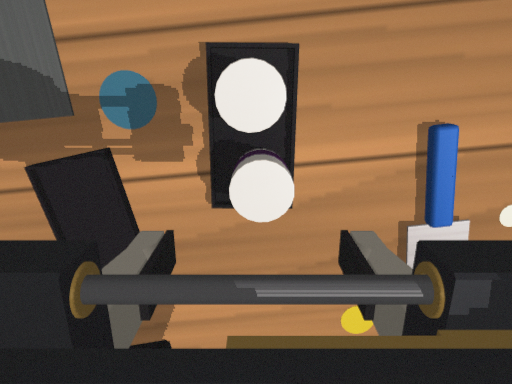

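Run:
```python
from h import *
a=cv2.imread('pics/w34.png');b=cv2.imread('pics/w12.png')
cv2.imwrite('pics/c21.png',np.hstack([cv2.resize(a[30:240,190:320],None,fx=2.8,fy=2.8,interpolation=cv2.INTER_CUBIC),cv2.resize(b[30:240,190:320],None,fx=2.8,fy=2.8,interpolation=cv2.INTER_CUBIC)]))
```

```text
(no output)
```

View pics/c21.png

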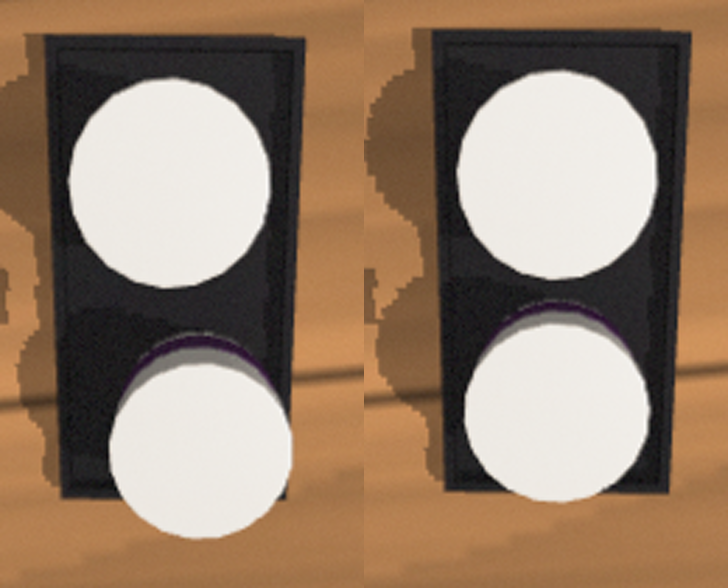

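Run:
```python
from h import *
s=snapshot('wrist'); a=cv2.cvtColor(s['color'],cv2.COLOR_RGB2BGR)
big=cv2.resize(a[30:250,190:320],None,fx=4,fy=2.7,interpolation=cv2.INTER_CUBIC)
def circ(x,y,z,c,rad=.031):
    pts=np.array([w2p(s,[x+rad*np.cos(t),y+rad*np.sin(t),z]) for t in np.linspace(0,6.283,60)])
    pts=((pts-[190,30])*[4,2.7]).astype(np.int32); cv2.polylines(big,[pts],True,c,1)
x,y=.4084,.3901
for z,c in [(.066,(0,0,255)),(.046,(0,255,0)),(.004,(255,128,0))]:
    circ(x,y,z,c); circ(.4950,.3920,z,c)
cv2.imwrite('pics/c22.png',big)
```

```text
(no output)
```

View pics/c22.png

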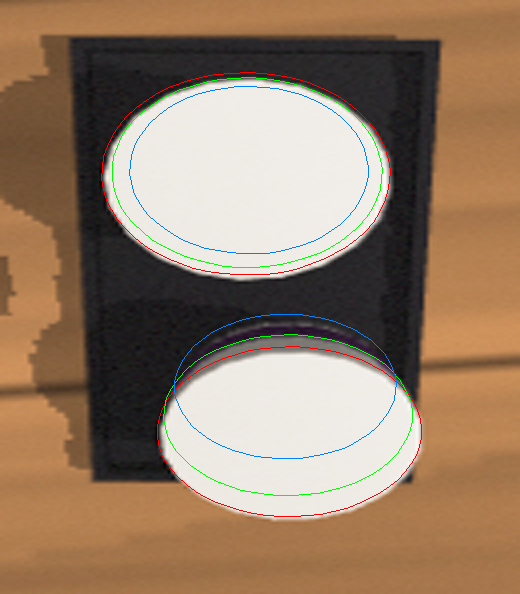

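Emit:
carry_out --series '[[[-40, 0, 0, 0, 0, 0], [-80, 0, 0, 0, 0, 0], [-80, 0, 0, 0, 0, 0], [-80, 0, 0, 0, 0, 0], [-80, 0, 0, 0, 0, 0]]]'

```text
clock: 58.5
tool_pos: [0.4215, 0.3931, 0.2811]
orientation: [53.6, 90.0, -131.7]
force: [0.9, 0.5, 0.7]
opening: 0.0874
```

Run:
```python
from h import *
q=snap('scene','s35.png'); t=snap('top','t35.png')
a=cv2.imread('pics/t35.png');b=cv2.imread('pics/s35.png')
cv2.imwrite('pics/c23.png',np.hstack([cv2.resize(a[95:235,215:400],(400,303)),cv2.resize(b[150:320,110:335],(400,303))]))
r,g,b=rgb(t); blob(t,(b>130)&(b>r+70)&(b>g+70),.157,60)
H=np.array([.5867,.1446]); ya=np.radians(4.7)
for ph in [0,.03,.06]:
    a_=ya-np.pi/2-ph; u=np.array([np.cos(a_),np.sin(a_)]); print(ph,w2p(t,[*(H+.322*u),.112]))
o=get_obs(); print(o['clock'],o['force'],o['qvel'])
```

```text
[283, 145, 19, 19, 292] [291.8 153.7] w [ 0.643 -0.053  0.157] rad
[259, 147, 19, 19, 296] [267.7 156.1] w [0.637  0.0229 0.157 ] rad
[235, 150, 19, 19, 296] [244.2 158.8] w [0.63   0.0973 0.157 ] rad
[215, 221, 8, 33, 223] [218.6 236.6] w [0.3885 0.1813 0.157 ] rad
0 [329.23620016 164.17903244]
0.03 [329.54138629 167.13195317]
0.06 [329.75754568 170.09466433]
58.6 [ 0.21961376  0.5328399  -1.09464017] [ 0.08096705  0.19358989  0.15598098  0.17140396 -0.07765622  0.09714124]
```

View pics/c23.png

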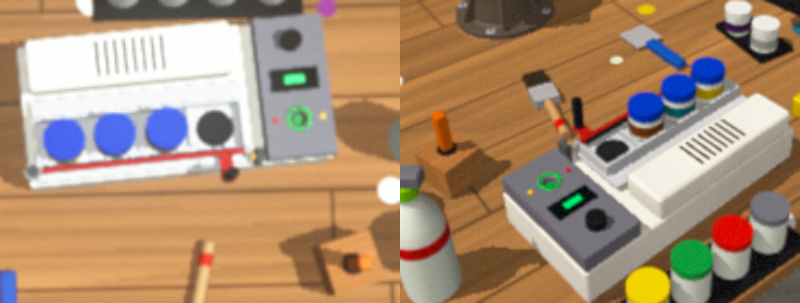

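```bash
python3 -c "
from plant import close_job
print(close_job())"
```

```text
the job is handed in; nothing more can be done
None
```

I carried out every step and handed the job in at about 58.6 s of the 210 s allowed. It gave no verdict.

- **Pots:** Both white-lidded pots went from the cradle to the right-hand black tray. The three blue-lidded pots on the bench went into bays 4, 3 and 2. I found no fourth blue pot.
- **Keeper bar:** I swung it shut by its post. It gave no further at 14.5 N against the stop, and the nose sits past the ball in the pictures.
- **Start button:** I pressed it with the stick tip until it bottomed out, at 13.7 N. I then let it go.
- **Stick:** I put it back in its stand and let go. The tool height matched where I first gripped it, so it is fully home.

**Last checks:** The pictures show the blue pots within about 3 mm of the bay centres, the bar shut, the stick upright in its stand, and the gripper clear of everything.

**One disagreement:** One white pot had been knocked about 12 mm within the tray after I placed it. It looks upright. I measured it at about x −0.048, y −0.009 m in the tray frame, inside the ±0.055 and ±0.018 limits but close to the tray's end wall. I left it there.

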